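Shelve the machine spares by height

TASK

Put the three loose spares away on the small racks, one to a tier, each on the tier whose overhead clearance suits its height: the tall flow tube on the highest-clearance tier, the roller bracket on the middle one and the short wire spool on the low one above the tube. The bracket still hangs on the panel: raise it along its keyhole slot until the stud is at the wide end, then draw it off. Stand each part upright and still, all of it on its board, near the middle of the tier's width, and leave the other things on the table where they are.

Things in the scene. Friction and masses are not known exactly. Their poses are not given: they have to be found in the camera images.
- flow_tube: The tallest of the three parts: an upright round flow-meter tube, clear with a black cap at each end, diameter 44, height 128, about 250 g, standing on the table. Origin: centre of its underside; z up its axis.
- spool: The shortest of the three parts: an upright spool full of brass wire between two black flanges, plain outside, diameter 48, height 60, about 350 g, standing on the table. Origin: centre of its underside; z up its axis.
- bracket: The part of middle height: aluminium roller bracket hanging upright on the panel's stud, 92 high, 44 wide (y), 39 deep (x), about 220 g. Solid block at the bottom (40 high, x -19.5 to 14.5); back plate behind it (5 thick, full height). A black roller, diameter 32, sticks out 12 from the block's front (-x). Origin: centre of the underside of block and plate; z up. It stands by itself.
- block_mid (a point): Middle of the bracket's bottom block, 20 above the bracket's origin and 2.5 towards the roller; axes as the bracket's. The block's two flat sides, y = +-22, can be gripped; it is 34 deep and 40 high.
- keyhole (a point): Centre of the wide end (24 x 24 square, z 42 to 66 above the bracket's underside) of the keyhole slot through the bracket's back plate, mid-thickness. The narrow slot, 11 wide, runs from it straight up to z 82. Axes as the bracket's; x points through the plate to the panel.
- stud (a point): Middle of the front face of the headed stud, 150 above the table. Shank diameter 8; head diameter 16, 5 thick; 7 free between head and panel. Axes as panel. At the start the shank is at the top of the bracket's narrow slot: raise the bracket 24 (21 to 27 will do) until the head is in the wide end, then draw it off away from the panel (-x) by more than 15.
- panel: Fixed upright white panel, 130 wide (y), 190 high, 16 thick, on a foot behind it. Origin: centre of its underside, on the table; its front face is at x = -8 and x points into it. The foot reaches to x = 80.
- rack_a: Fixed white open rack with the high tier below and the low tier above. Origin: middle of the lowest board's front edge, on the table; x points inward, y along the edge, z up. 150 wide, 130 deep, 252 high. Boards: 12 thick from z 0, 8 thick from z 156 and from z 244; their front edges at x 0, 20, 40. Two posts 20 x 8 at the rear corners (x 108 to 128), otherwise open all round.
- rack_b: Fixed white open rack with the middle tier below; the tier above it (45 clear) is full of flat stock. Origin and axes like rack_a. 150 wide, 130 deep, 181 high. Boards: 12 thick from z 0, 8 thick from z 120 and from z 173; front edges at x 0, 20, 40; posts alike. The two racks stand side by side, either one on the left, each turned a little.
- high_tier (a point): Middle of the front edge of the board of the high tier (clearance 144), on its upper surface, 12 above the table. Axes as rack_a: x inward. The board is 150 wide (y +-75), 130 deep. The edge of the board overhead is at x = 20.
- low_tier (a point): Middle of the front edge of the board of the low tier (clearance 80), above the high tier, on its upper surface, 164 above the table. Axes as rack_a: x inward. The board is 150 wide (y +-75), 110 deep. The edge of the board overhead is at x = 20.
- middle_tier (a point): Middle of the front edge of the board of the middle tier (clearance 108), on its upper surface, 12 above the table. Axes as rack_b: x inward. The board is 150 wide (y +-75), 130 deep. The edge of the board overhead is at x = 20.
- carton: Bystander: flat cardboard carton 80 x 60 x 35. Origin at the centre of its underside.
- oil_bottle: Bystander: bottle with a black cap, diameter 48, height 110. Origin at the centre of its underside.
- pulley: Bystander: black grooved pulley lying flat, diameter 60, height 18. Origin at the centre of its underside.
- wrench: Bystander: steel wrench lying along its x, length 160.
- screwdriver: Bystander: screwdriver lying along its x, length 170.
- nozzle_cup: Bystander: small steel bowl, diameter 60, height 45. Origin at the centre of its underside.

How it is judged (in metres and radians):
At the end, for the whole second after the job is handed in: Tube on the high tier, bracket on the middle, spool on the low: each origin 18 to 110 mm (low tier 18 to 90 mm) in from the front edge and within 55 mm of mid-width, underside within 4 mm of the board, upright within 0.1 rad, at rest (x of flow_tube in the frame of high_tier between 0.018 and 0.11 m and y of flow_tube in the frame of high_tier between -0.055 and 0.055 m and z of flow_tube in the frame of high_tier between -0.004 and 0.004 m and angle between each of flow_tube, bracket, spool's own z axis and vertical below 0.1 rad and linear speed of each of flow_tube, bracket, spool below 0.02 m/s and x of bracket in the frame of middle_tier between 0.018 and 0.11 m and y of bracket in the frame of middle_tier between -0.055 and 0.055 m and z of bracket in the frame of middle_tier between -0.004 and 0.004 m and x of spool in the frame of low_tier between 0.018 and 0.09 m and y of spool in the frame of low_tier between -0.055 and 0.055 m and z of spool in the frame of low_tier between -0.004 and 0.004 m); the robot touches nothing.
It fails at once if a bystander is shifted by more than 40 mm (distance of any of carton, oil_bottle, pulley, wrench, screwdriver, nozzle_cup from where it was at the start of the episode above 0.04 m).
It also fails if it takes over 72 s, if anything falls off the work surface, if the arm or the gripper's body presses on something with over 40 N, if the wrist force passes 120 N, or if a joint passes its speed limit or range.

ROBOT

A 6-joint arm with a two-finger parallel gripper is mounted at the origin on the work surface. World frame = base frame: x ahead of the robot, y to its left, z up, the work surface at z = 0. Lengths are in mm, angles in rad, forces in N, time in s.
With the tool pointing down it reaches from about 275 to 750 mm from the base axis. Payload 10.2 kg.
Tool frame: the origin (TCP) lies at the very end of the fingers, on their centre line; the grasp point (between the pads) lies 19 mm behind it; z points along the fingers, y is the direction in which the jaws open and shut (so a half turn about z gives the same grasp; the last joint's range is limited). The gripper opens to 85 mm and grips with 20 to 120 N. Pads are 22 mm wide; open, the fingers measure 114 mm over their backs; the gripper's body (76 mm by 85 mm) begins 54 mm behind the grasp point. The pads swing forward as they close: fully open they stand 13 mm farther back than shut.
Start: joints at [1.116, 0.313, 1.498, -0, 1.331, -0.223], TCP at [120.621, 510.962, 231.294] pointing down, gripper open.
Joint ranges: [-2.94, 2.94], [-0.97, 2.17], [0.19, 2.56], [-1.23, 4.37], [0.02, 3.11], [-2.88, 2.88]. Speed limits (rad/s): [2.39, 2.39, 3.01, 3.14, 3.14, 3.14].

INTERFACE

Orientations are given as a unit quaternion [w, x, y, z].
In Python, from rig import readout, cams, finish_job gives the robot as it stands. The module is installed in compiled form; this text tells all that it offers.
- The arm moves only by the tool carry_out, never from a script. Its argument "steps" is one flat list of numbers, 7 for each row, row after row: the shift along the tool's x, y, z in cm, then the turn, a rotation vector about the tool's x, y, z in units of 5 degrees (1.0 is 5 degrees), then the opening, from -1 (shut) to 1 (fully open), so that 0 is half open. In form: [x, y, z, ax, ay, az, hand, x, y, z, ax, ay, az, hand, ...]. A call has 1 to 20 rows; each row shifts and turns the commanded pose from where the row before left it, along the tool's axes as they then stand; what a row does not reach is not made up. A row lasts 1/12 s, in which the tool goes at most 41.7 mm and 7.16 degrees, less where a joint would pass 70% of its speed; a pose out of reach is approached as far as the arm can. A call with a gripper value outside its range is refused whole. The fingers move at their own pace and stop on an object; "grip_force" is the grip in N (left out, the last holds). Time passes only in rows, so rows that do not move let the fingers close. It gives the time, the measured TCP pose, the force and the opening at its end, in the units of the state.
- readout.sense(): the state, without advancing time (a new reading comes with each control period).
- cams.capture(name): name is "side" or "top" or "wrist"; returns the picture (384x512x3 uint8, red, green, blue); there is no depth.
- cams.calibration(name): a dict with "fx", "fy", "cx", "cy" (pixels), "k1" (the pictures are not rectified: a ray, as slopes to the right and down, at radius r is drawn at 1 + k1 r^2 times it, then the intrinsics apply), "R" (3x3) and "t" (3): a world point X has camera coordinates R X + t; the wrist camera has in their place "T_tool_cam" (4x4, takes a point from camera to tool coordinates, whose origin is the TCP and whose axes are the flange's). Camera axes: x right, y down, z forward; pixel columns grow to the right and rows downward; lengths in mm; the calibration is good to about 2 mm. A picture is of the moment at which its call begins: read the wrist's pose just before it. calibration takes no time and is no camera call.
- finish_job(): hands the job in, once; it reports no verdict.
The state is a dict: "time_s": time; "joints": joint angles; "dq": joint speeds; "tau": joint torques, N m; "eef_pos": TCP position; "ee_rot": TCP orientation; "force": force on the tool from outside, world axes, zero at the start; "wrist_torque": the same for the moment, N m; "grip_width": opening from 0.0 (shut) to 1.0 (fully open).
Only numpy, scipy, OpenCV 4.12 (cv2) and the standard library are available. Lean on these libraries where they do the work, as an engineer would, in place of code of your own. Each camera call takes 0.05 s, during which the arm holds its last target.

## Working session

There is one attempt and no reset: what is moved stays moved. The work goes in short steps, Python scripts to look and compute and a tool call to move; the robot and the scene stay as the last step left them, time stands still between calls to the robot, and variables do not carry over. Pictures are saved under pics/ and viewed, and the job is handed in when it is done.

Besides the shell and the picture viewer there is one more tool, called after "Call:" by a JSON object that holds its "op" and its "data". carry_out: Moves the arm, as the interface text tells. Its arguments: {"type":"object","properties":{"steps":{"type":"array","items":{"type":"number"}},"grip_force":{"type":"number"}},"required":["steps"]}

```bash
mkdir -p pics; ls; python3 - <<'E'
from rig import readout,cams
import cv2,numpy as np
print(readout.sense())
for n in ["side","top","wrist"]:
    c=cams.calibration(n); print(n,{k:np.round(v,4).tolist() for k,v in c.items()})
    im=cams.capture(n); cv2.imwrite(f"pics/{n}0.png",im[:,:,::-1])
E
```

```text
pics
{'time_s': 0.0, 'joints': array([ 1.11559257e+00,  3.13451744e-01,  1.49844676e+00, -5.44430963e-06,
        1.33101294e+00, -2.23372762e-01]), 'dq': array([-0.00022103,  0.00021685, -0.00146781, -0.00022165, -0.00057824,
        0.00070359]), 'tau': array([ 1.96309537e-05, -4.12260854e+01, -2.59750772e+01, -6.38186020e-05,
        3.99119861e-03, -1.07231114e-05]), 'eef_pos': array([120.5041546 , 510.71176584, 230.73054659]), 'ee_rot': array([-2.16964145e-04,  1.15655421e-01,  9.93289177e-01, -6.22684142e-04]), 'force': array([ 0.19864558,  0.56952566, -0.30798083]), 'wrist_torque': array([0.00352478, 0.00305854, 0.03403252]), 'grip_width': 1.001824716812582}
side {'fx': 452.8927, 'fy': 452.8927, 'cx': 257.9965, 'cy': 187.8396, 'k1': -0.1644, 'R': [[-0.8246, 0.5657, 0.0079], [0.4573, 0.6746, -0.5795], [-0.3331, -0.4742, -0.8149]], 't': [449.716, -189.2834, 1526.2973]}
top {'fx': 422.7801, 'fy': 422.7801, 'cx': 254.2069, 'cy': 187.7666, 'k1': -0.1426, 'R': [[-0.0162, -0.9997, -0.0164], [-0.9818, 0.019, -0.189], [0.1893, 0.013, -0.9818]], 't': [25.4068, 548.4444, 1160.2891]}
wrist {'fx': 277.3089, 'fy': 277.3089, 'cx': 254.5135, 'cy': 191.0389, 'k1': -0.062, 'T_tool_cam': [[0.001, -0.9654, -0.2609, 66.7242], [1.0, 0.0013, -0.0012, 0.0224], [0.0015, -0.2609, 0.9654, -142.4652], [0.0, 0.0, 0.0, 1.0]]}
```

View pics/side0.png

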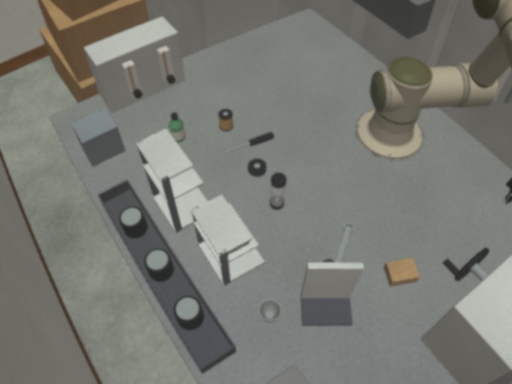

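View pics/top0.png

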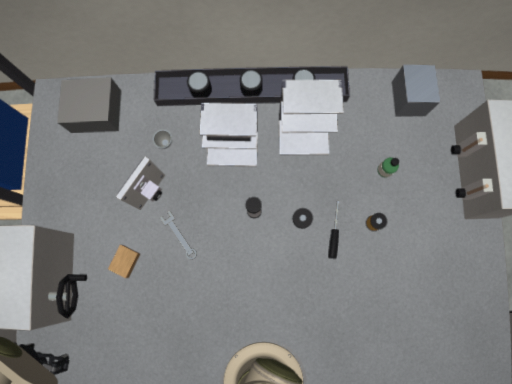

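View pics/wrist0.png

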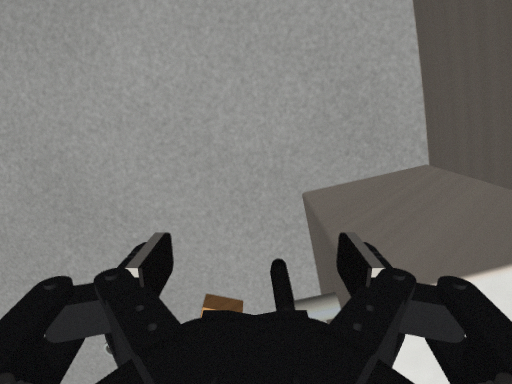

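```bash
cat > h.py <<'E'
import numpy as np, cv2
from scipy.spatial.transform import Rotation as Ro
from rig import readout,cams
C={n:cams.calibration(n) for n in ["side","top","wrist"]}
def pose(s=None):
    s=s or readout.sense(); w,x,y,z=s["ee_rot"]
    return np.array(s["eef_pos"]),Ro.from_quat([x,y,z,w]).as_matrix()
def ext(n,ps=None):
    c=C[n]
    if n!="wrist": return np.array(c["R"]),np.array(c["t"])
    p,R=ps; T=np.eye(4);T[:3,:3]=R;T[:3,3]=p
    M=np.linalg.inv(T@np.array(c["T_tool_cam"])); return M[:3,:3],M[:3,3]
def ray(n,uv,ps=None):
    c=C[n]; d=np.array([(uv[0]-c["cx"])/c["fx"],(uv[1]-c["cy"])/c["fy"]])
    u=d.copy()
    for _ in range(30): u=d/(1+c["k1"]*(u@u))
    R,t=ext(n,ps); return -R.T@t, R.T@np.array([u[0],u[1],1.])
def onz(n,uv,z,ps=None):
    o,d=ray(n,uv,ps); return o+d*(z-o[2])/d[2]
def proj(n,X,ps=None):
    c=C[n];R,t=ext(n,ps); X=np.atleast_2d(X)@R.T+t; s=X[:,:2]/X[:,2:]
    s=s*(1+c["k1"]*(s**2).sum(1,keepdims=True)); return s*[c["fx"],c["fy"]]+[c["cx"],c["cy"]]
def tri(obs):
    A=np.zeros((3,3));b=np.zeros(3);L=[]
    for o in obs:
        o_,d=ray(*o); d/=np.linalg.norm(d);P=np.eye(3)-np.outer(d,d);A+=P;b+=P@o_;L.append((o_,P))
    X=np.linalg.solve(A,b); return X,[round(float(np.linalg.norm(P@(X-o))),1) for o,P in L]
def snap(n,tag,crop=None,k=1):
    ps=pose() ; im=cams.capture(n)[:,:,::-1].copy(); cv2.imwrite(f"pics/{tag}_raw.png",im)
    np.savez(f"pics/{tag}.npz",p=ps[0],R=ps[1]); return im,ps
def load(tag): z=np.load(f"pics/{tag}.npz"); return z["p"],z["R"]
def crop(src,dst,x0,y0,x1,y1,k):
    im=cv2.imread(src)[y0:y1,x0:x1]; im=cv2.resize(im,None,fx=k,fy=k,interpolation=cv2.INTER_CUBIC)
    st=20 if k>=3 else 40
    for x in range((x0//st+1)*st,x1,st): cv2.putText(im,str(x),((x-x0)*k,10),0,.35,(0,0,255),1); cv2.line(im,((x-x0)*k,12),((x-x0)*k,18),(0,0,255),1)
    for y in range((y0//st+1)*st,y1,st): cv2.putText(im,str(y),(0,(y-y0)*k),0,.35,(0,0,255),1); cv2.line(im,(22,(y-y0)*k),(28,(y-y0)*k),(0,0,255),1)
    cv2.imwrite(dst,im)
E
python3 - <<'E'
from h import *
crop("pics/top0.png","pics/t_rack.png",190,70,350,175,5)
crop("pics/top0.png","pics/t_pan.png",100,120,210,220,6)
crop("pics/side0.png","pics/s_rack.png",120,100,300,290,3)
crop("pics/side0.png","pics/s_pan.png",250,215,370,335,5)
E
```

```text
(no output)
```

View pics/t_rack.png

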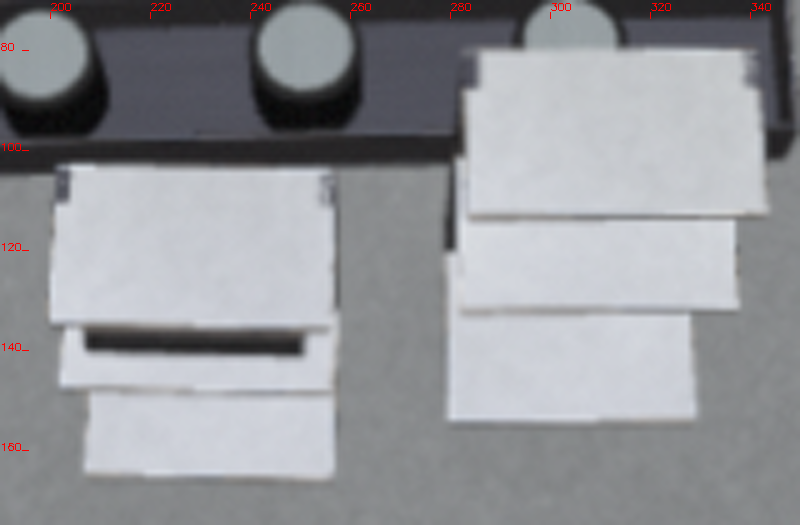

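View pics/t_pan.png

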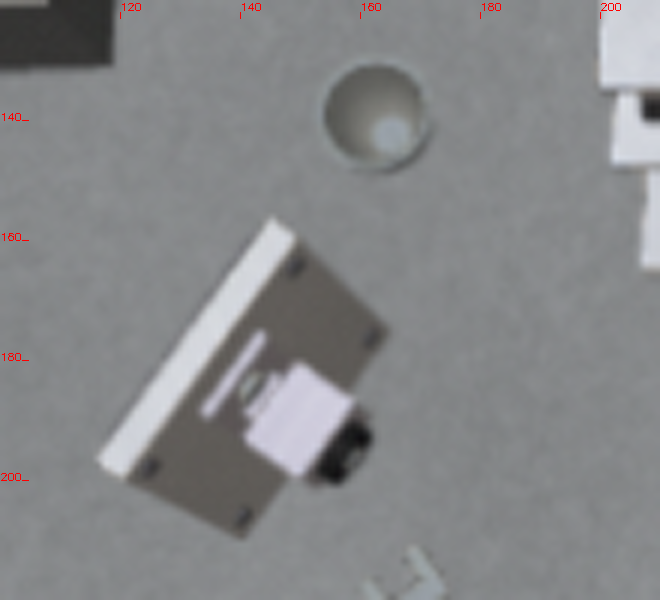

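View pics/s_rack.png

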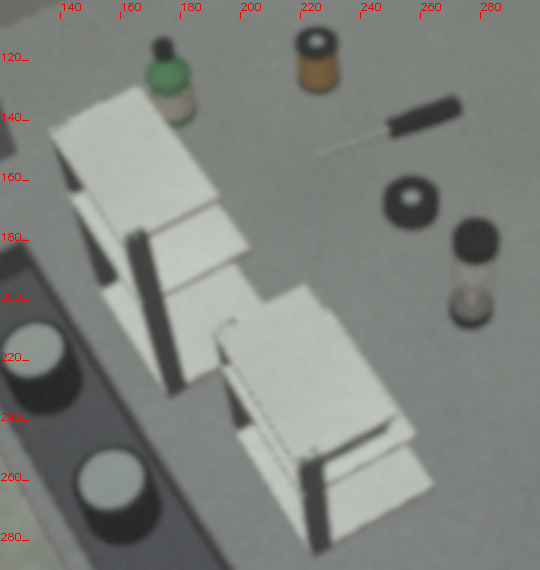

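View pics/s_pan.png

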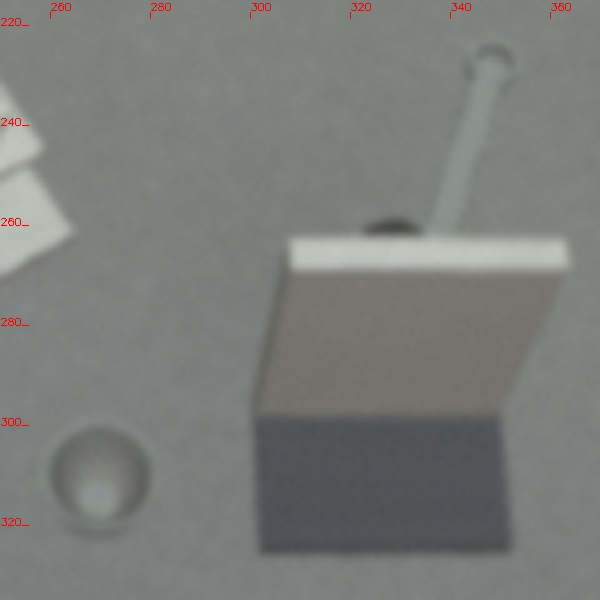

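```bash
python3 - <<'E'
from h import *
np.set_printoptions(precision=1,suppress=True)
def edge(name,l,r,z):
    L,R=onz("top",l,z),onz("top",r,z); d=L-R; m=(L+R)/2
    print(name,L,R,"w",np.linalg.norm(d).round(1),"mid",m,"yaw(x inward)",np.degrees(np.arctan2(-d[0],d[1])).round(2))
edge("A low",(279,154),(329,153.6),12)
edge("A mid",(282,132.5),(337.6,131.6),164)
edge("A top",(283.2,113),(343.4,112.4),252)
edge("B low",(207,164),(256.8,165.3),12)
edge("B mid",(202,147),(257,148.5),128)
edge("B top",(200,134.3),(257,135.5),181)
# side rack corners: A low board right-front corners etc
for nm,s,t in [("A mid L",(202.5,182),(282,132.5)),("A low L",(208,201),(279,154)),("A topR?",(192,164),(343.4,112.4)),("B low L",(264,262),(207,164)),("B mid L",(258,246),(202,147))]:
    print(nm,tri([("side",s),("top",t)]))
pa=[onz("top",p,190) for p in [(145.5,156.5),(116.5,197),(149.5,159),(120.5,200)]]
print("panel top",pa)
E
```

```text
A low [658.8 -60.2  12. ] [ 657.3 -211.4   12. ] w 151.2 mid [ 658.1 -135.8   12. ] yaw(x inward) -0.55
A mid [676.3 -62.5 164. ] [ 676.4 -211.9  164. ] w 149.4 mid [ 676.3 -137.2  164. ] yaw(x inward) 0.03
A top [698. -62. 252.] [ 697.3 -212.4  252. ] w 150.4 mid [ 697.6 -137.2  252. ] yaw(x inward) -0.24
B low [632.2 157.2  12. ] [625.1   7.3  12. ] w 150.0 mid [628.6  82.2  12. ] yaw(x inward) -2.75
B mid [651.3 156.5 128. ] [643.6   5.2 128. ] w 151.5 mid [647.5  80.9 128. ] yaw(x inward) -2.92
B top [670.6 154.8 181. ] [663.7   4.4 181. ] w 150.6 mid [667.2  79.6 181. ] yaw(x inward) -2.63
A mid L (array([679.2, -64.2, 160.2]), [2.1, 2.1])
A low L (array([659.5, -67.3,  44.3]), [12.6, 12.6])
A topR? (array([ 696.4, -190.8,  156.2]), [52.2, 52.2])
B low L (array([633.7, 157.8,   6.5]), [0.1, 0.1])
B mid L (array([654. , 157.4, 120. ]), [0.4, 0.4])
panel top [array([611. , 296.5, 190. ]), array([504.9, 369.6, 190. ]), array([604. , 285.6, 190. ]), array([496.9, 358.6, 190. ])]
```

```bash
python3 - <<'E'
from h import *
a=cv2.imread("pics/top0.png");b=cv2.imread("pics/side0.png")
crop("pics/top0.png","pics/c1.png",240,190,270,225,10);crop("pics/top0.png","pics/c2.png",360,205,395,240,10)
crop("pics/side0.png","pics/c3.png",265,165,295,215,8);crop("pics/side0.png","pics/c4.png",210,100,245,140,8)
I=[cv2.copyMakeBorder(x,0,400-x.shape[0],0,0,0) for x in map(cv2.imread,["pics/c1.png","pics/c2.png"])]
cv2.imwrite("pics/c12.png",np.hstack(I))
I=[cv2.copyMakeBorder(x,0,400-x.shape[0],0,0,0) for x in map(cv2.imread,["pics/c3.png","pics/c4.png"])]
cv2.imwrite("pics/c34.png",np.hstack(I))
E
```

```text
(no output)
```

View pics/c12.png

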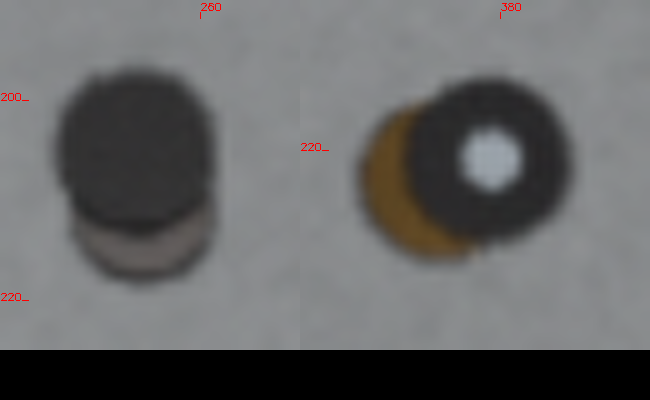

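View pics/c34.png

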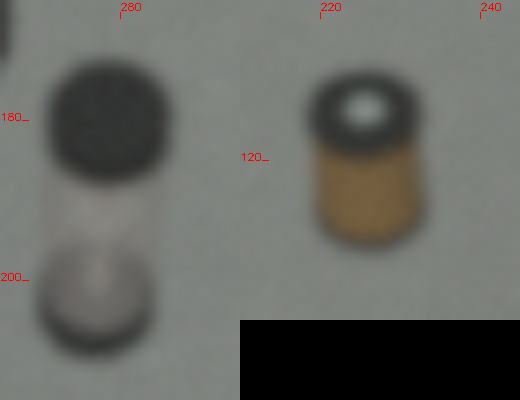

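```bash
python3 - <<'E'
from h import *
np.set_printoptions(precision=1,suppress=True)
print("tube",onz("top",(253.7,204.7),128),tri([("top",(253.7,204.7)),("side",(278.5,179))]))
print("spool",onz("top",(378.8,221),60),tri([("top",(378.8,221)),("side",(225.3,114))]))
# bracket: block top face corners in top view at z=112
for p in [(149.5,180.5),(159,187),(149.5,199.5),(140.3,193.5)]: print(onz("top",p,112))
for p in [(143.5,175),(133.5,189.5)]: print("plate top",onz("top",p,164))
print("roller",onz("top",(156,196),92))
# others
for n,p,z in [("pulley",(302.5,218),18),("wrenchL",(166,214),5),("wrenchR",(192,254),5),("cup",(163,140),45),("bottle",(377+11,168),80),("carton",(124,261),35),("sd1",(338,203),8),("sd2",(333,257),10)]: print(n,onz("top",p,z))
E
```

```text
tube [488.3  16.8 128. ] (array([489.2,  16.9, 121.5]), [0.1, 0.1])
spool [ 444.7 -335.8   60. ] (array([ 445.5, -337.6,   54.2]), [0.3, 0.3])
[563.5 304.6 112. ]
[544.6 277.3 112. ]
[510.1 303.  112. ]
[527.3 329.5 112. ]
plate top [567.5 307.4 164. ]
plate top [528.8 333.2 164. ]
roller [523.1 290.1  92. ]
pulley [ 463.  -123.1   18. ]
wrenchL [483.5 280.3   5. ]
wrenchR [364.4 201.2   5. ]
cup [700.9 285.9  45. ]
bottle [ 593.6 -367.7   80. ]
carton [344.5 394.7  35. ]
sd1 [ 506.6 -231.3    8. ]
sd2 [ 348.4 -208.7   10. ]
```

```bash
cat > plan.py <<'E'
from h import *
def Rt(head,pitch):
    "tool z heading (deg), pitch deg below horizontal, tool x up side"
    h,p=np.radians([head,pitch]); f=np.array([np.cos(h),np.sin(h),0]);u=np.array([0,0,1.])
    z=f*np.cos(p)-u*np.sin(p); x=f*np.sin(p)+u*np.cos(p); y=np.cross(z,x); return np.stack([x,y,z],1)
def rows(p0,R0,p1,R1,hand,n=None,dec=2,vmax=39,wmax=6.8):
    rv=Ro.from_matrix(R0.T@R1).as_rotvec(); d=np.linalg.norm(p1-p0); a=np.degrees(np.linalg.norm(rv))
    n=n or max(1,int(np.ceil(max(d/vmax,a/wmax))))
    P,R=p0.copy(),R0.copy(); out=[]
    for k in range(1,n+1):
        Pt=p0+(p1-p0)*k/n; Rtg=R0@Ro.from_rotvec(rv*k/n).as_matrix()
        s=np.round(R.T@(Pt-P)/10,dec); w=np.round(np.degrees(Ro.from_matrix(R.T@Rtg).as_rotvec())/5,dec)
        out.append([*s,*w,hand]); P=P+R@(s*10); R=R@Ro.from_rotvec(np.radians(w*5)).as_matrix()
    return out,P,R
def show(o): print(len(o)); print(", ".join(",".join(f"{v+0:g}" for v in r) for r in o))
def log():
    s=readout.sense(); 
    import json
    open("fk.jsonl","a").write(json.dumps({k:np.array(s[k]).tolist() for k in("joints","eef_pos","ee_rot")})+"\n"); return s
E
python3 - <<'E'
from plan import *
log(); p,R=pose()
a,P,R_=rows(p,R,np.array([300,250,300.]),R@Ro.from_euler('z',60,degrees=True).as_matrix(),1,dec=1); show(a)
a,P,R_=rows(P,R_,np.array([380,20,300.]),Rt(0,70),1,dec=1); show(a); print(P,R_)
E
```

```text
9
-2.6,-2.4,-0.8,0,0,1.3,1, -2.9,-2,-0.7,0,0,1.4,1, -3,-1.7,-0.8,0,0,1.3,1, -3.3,-1.3,-0.8,0,0,1.3,1, -3.4,-1,-0.7,0,0,1.4,1, -3.5,-0.5,-0.8,0,0,1.3,1, -3.5,-0.2,-0.8,0,0,1.3,1, -3.5,0.3,-0.7,0,0,1.4,1, -3.4,0.7,-0.8,0,0,1.3,1
16
-1.5,0.1,0,-0.2,0.2,1.3,1, -1.5,0.2,0,-0.3,0.2,1.3,1, -1.5,0.4,-0.1,-0.2,0.1,1.4,1, -1.4,0.6,0,-0.2,0.2,1.3,1, -1.3,0.7,-0.1,-0.3,0.2,1.3,1, -1.3,0.9,0,-0.2,0.1,1.3,1, -1.1,1.1,-0.1,-0.2,0.2,1.3,1, -1,1.1,0,-0.3,0.2,1.3,1, -0.9,1.2,-0.1,-0.2,0.2,1.4,1, -0.7,1.4,0,-0.2,0.1,1.3,1, -0.5,1.4,0,-0.3,0.2,1.3,1, -0.4,1.5,0,-0.2,0.2,1.3,1, -0.2,1.5,0.1,-0.2,0.2,1.3,1, -0.1,1.5,0,-0.3,0.1,1.4,1, 0.2,1.5,0.1,-0.2,0.2,1.3,1, 0.3,1.5,0.2,-0.2,0.2,1.3,1
[380.29200056  20.3213735  299.92737706] [[ 9.38977833e-01  6.41247978e-04  3.43977059e-01]
 [-1.24559431e-04 -9.99997563e-01  2.20423118e-03]
 [ 3.43977634e-01 -2.11256981e-03 -9.38975465e-01]]
```

Call:
{"op": "carry_out", "data": {"steps": [-2.6,-2.4,-0.8,0,0,1.3,1,-2.9,-2,-0.7,0,0,1.4,1,-3,-1.7,-0.8,0,0,1.3,1,-3.3,-1.3,-0.8,0,0,1.3,1,-3.4,-1,-0.7,0,0,1.4,1,-3.5,-0.5,-0.8,0,0,1.3,1,-3.5,-0.2,-0.8,0,0,1.3,1,-3.5,0.3,-0.7,0,0,1.4,1,-3.4,0.7,-0.8,0,0,1.3,1]}}

```text
time_s: 0.9
eef_pos: [300.3, 248.9, 300.6]
ee_rot: [-0.0, 0.599, 0.801, -0.0]
force: [1.0, 0.7, -1.1]
grip_width: 1.001
```

```bash
python3 -c "
from plan import *
print(log())"
```

```text
{'time_s': 0.9, 'joints': array([ 3.89270849e-01, -4.13577180e-02,  1.72612926e+00,  1.13405014e-06,
        1.45688410e+00,  1.03311090e-01]), 'dq': array([-1.09612257, -0.16551855, -0.08714365, -0.00282703,  0.25252646,
        0.25596285]), 'tau': array([ 7.60333031e+00, -2.54435796e+01, -2.59155357e+01, -8.94420402e-03,
       -1.89139294e-01, -2.60571660e-01]), 'eef_pos': array([300.33021591, 248.9010608 , 300.5706067 ]), 'ee_rot': array([-1.66520860e-05,  5.99133440e-01,  8.00649187e-01, -2.67388590e-05]), 'force': array([ 1.03004936,  0.74817443, -1.08129187]), 'wrist_torque': array([-0.01451738, -0.02392851, -0.0595322 ]), 'grip_width': 1.0005079278156743}
```

Call:
{"op": "carry_out", "data": {"steps": [-1.5,0.1,0,-0.2,0.2,1.3,1,-1.5,0.2,0,-0.3,0.2,1.3,1,-1.5,0.4,-0.1,-0.2,0.1,1.4,1,-1.4,0.6,0,-0.2,0.2,1.3,1,-1.3,0.7,-0.1,-0.3,0.2,1.3,1,-1.3,0.9,0,-0.2,0.1,1.3,1,-1.1,1.1,-0.1,-0.2,0.2,1.3,1,-1,1.1,0,-0.3,0.2,1.3,1,-0.9,1.2,-0.1,-0.2,0.2,1.4,1,-0.7,1.4,0,-0.2,0.1,1.3,1,-0.5,1.4,0,-0.3,0.2,1.3,1,-0.4,1.5,0,-0.2,0.2,1.3,1,-0.2,1.5,0.1,-0.2,0.2,1.3,1,-0.1,1.5,0,-0.3,0.1,1.4,1,0.2,1.5,0.1,-0.2,0.2,1.3,1,0.3,1.5,0.2,-0.2,0.2,1.3,1]}}

```text
time_s: 2.23
eef_pos: [380.4, 19.7, 300.0]
ee_rot: [-0.002, 0.985, -0.003, 0.175]
force: [-0.6, 0.5, 0.4]
grip_width: 1.003
```

```bash
python3 -c "
from plan import *
print(log())"
```

```text
{'time_s': 2.2333, 'joints': array([-0.34270819, -0.28117001,  1.96430649,  0.13096642,  1.12894451,
        1.19710503]), 'dq': array([-0.42452956,  0.0135923 ,  0.06388108,  0.03080758, -0.29150656,
        0.92955785]), 'tau': array([  2.74111323, -14.40773964, -27.97761619,   0.26574181,
        -0.45481604,  -1.22724529]), 'eef_pos': array([380.42694484,  19.74838343, 300.04846435]), 'ee_rot': array([-0.00156808,  0.98450339, -0.00265046,  0.17533853]), 'force': array([-0.58258099,  0.53284896,  0.41761159]), 'wrist_torque': array([ 0.00946506,  0.15167846, -0.0410332 ]), 'grip_width': 1.0026320586560968}
```

```bash
cat > fk.py <<'E'
from plan import *
import json
from scipy.optimize import least_squares
def rz(a): c,s=np.cos(a),np.sin(a); return np.array([[c,-s,0],[s,c,0],[0,0,1.]])
def ry(a): c,s=np.cos(a),np.sin(a); return np.array([[c,0,s],[0,1,0],[-s,0,c]])
def chain(q,sg=1):
    A1=rz(q[0]);A2=A1@ry(q[1]);A3=A2@ry(q[2]);A4=A3@rz(q[3]);A5=A4@ry(q[4]);A6=A5@rz(q[5]); return A1,A2,A3,A4,A5,A6
D=[json.loads(l) for l in open("fk.jsonl")]
def Rq(q): w,x,y,z=q; return Ro.from_quat([x,y,z,w]).as_matrix()
# tool offset about z
off=None
Cs=[chain(d["joints"])[5].T@Rq(d["ee_rot"]) for d in D]
M=Ro.from_matrix(np.array(Cs)).mean().as_matrix(); RERR=[np.degrees(Ro.from_matrix(M.T@c).magnitude()) for c in Cs]
A=[];b=[]
for d in D:
    A1,A2,A3,A4,A5,A6=chain(d["joints"])
    A.append(np.column_stack([A1[:,0],A1[:,1],A1[:,2],A2[:,2],A3[:,0],A3[:,2],A6[:,2]])); b.append(d["eef_pos"])
A=np.vstack(A);b=np.hstack(b); X=np.linalg.lstsq(A,b,rcond=None)[0]; PERR=A@X-b
def fk(q):
    A1,A2,A3,A4,A5,A6=chain(q); return np.column_stack([A1[:,0],A1[:,1],A1[:,2],A2[:,2],A3[:,0],A3[:,2],A6[:,2]])@X, A6@M
LO=np.array([-2.94,-.97,.19,-1.23,.02,-2.88]);HI=np.array([2.94,2.17,2.56,4.37,3.11,2.88])
def ik(p,R,q0):
    def f(q):
        P,Q=fk(q); return np.r_[(P-p)/10,Ro.from_matrix(Q.T@R).as_rotvec()*10]
    r=least_squares(f,np.clip(q0,LO+.001,HI-.001),bounds=(LO,HI)); return r.x,np.linalg.norm(r.fun)
E
python3 -c "
from fk import *
np.set_printoptions(precision=3,suppress=True)
print(M,RERR);print(X,PERR.round(2),np.linalg.svd(A)[1])"
```

```text
[[ 0. -1. -0.]
 [ 1.  0. -0.]
 [ 0. -0.  1.]] [np.float64(2.2239385511904393e-14), np.float64(2.498563078269685e-14), np.float64(3.492579056212166e-14)]
[ -0.  116.3 201.3 438.9  39.  397.5 255.3] [-0. -0. -0. -0. -0.  0. -0.  0.  0.] [3.442 2.452 1.733 0.317 0.173 0.073 0.015]
```

```bash
python3 - <<'E'
from fk import *
np.set_printoptions(precision=2,suppress=True)
q0=np.array(D[-1]["joints"])
G=lambda p,R: np.array(p)+R@[0,0,19.]   # TCP from grasp point
for name,p,h in [("tube",(488,17,70),0),("tubepl",(700,-137,82),0),("spool",(445,-336,35),0),("spool-40",(445,-336,35),-40),("spoolpl",(715,-137,197),0),("brk",(536,303,95),55.7),("brk up off",(500,260,130),55.7),("brkpl",(668,79,42),-2.8)]:
  for pi in (20,30,40,50):
    R=Rt(h,pi); best=[]
    for q4 in (0,.8,1.57,2.4,3.1,-.8):
        s=q0.copy(); s[3]=q4; s[0]=np.arctan2(p[1],p[0])-.2
        q,e=ik(G(p,R),R,s)
        if e<.05 and not any(np.abs(q-b).max()<.05 for b in best): best.append(q)
    print(name,pi,best)
E
```

```text
tube 20 [array([-0.39,  0.66,  2.46,  2.75,  1.2 , -1.56])]
tube 30 [array([-0.36,  0.51,  2.42,  2.72,  0.85, -1.47])]
tube 40 [array([-0.33,  0.4 ,  2.36,  2.62,  0.52, -1.32])]
tube 50 [array([-0.3 ,  0.35,  2.27,  2.22,  0.24, -0.89])]
tubepl 20 [array([-0.52,  0.76,  1.81,  2.4 ,  0.76, -1.17])]
tubepl 30 [array([-0.5 ,  0.7 ,  1.77,  2.17,  0.53, -0.94])]
tubepl 40 [array([-0.48,  0.67,  1.69,  1.67,  0.36, -0.43])]
tubepl 50 [array([-0.45,  0.67,  1.6 ,  0.9 ,  0.37,  0.35])]
spool 20 [array([-1.28,  0.8 ,  2.07,  1.75,  1.16, -1.28])]
spool 30 [array([-1.24,  0.7 ,  2.05,  1.66,  0.96, -1.13])]
spool 40 [array([-1.18,  0.63,  2.02,  1.51,  0.79, -0.91])]
spool 50 [array([-1.12,  0.58,  1.97,  1.25,  0.66, -0.61])]
spool-40 20 [array([-0.97,  0.77,  2.25,  2.86,  1.11, -1.54])]
spool-40 30 [array([-0.95,  0.66,  2.22,  2.83,  0.8 , -1.48])]
spool-40 40 [array([-0.94,  0.58,  2.16,  2.75,  0.49, -1.38])]
spool-40 50 [array([-0.92,  0.53,  2.08,  2.41,  0.21, -1.02])]
spoolpl 20 [array([-0.5 ,  0.55,  1.76,  2.16,  0.57, -0.86])]
spoolpl 30 [array([-0.48,  0.52,  1.68,  1.7 ,  0
[... 183 characters left out ...]
 0.99, -1.12])]
brk 30 [array([ 0.04,  0.58,  1.98,  1.8 ,  0.79, -0.91])]
brk 40 [array([ 0.08,  0.53,  1.92,  1.51,  0.64, -0.6 ])]
brk 50 [array([ 0.13,  0.51,  1.84,  1.1 ,  0.57, -0.17])]
brk up off 20 [array([-0.11,  0.52,  2.15,  1.85,  1.04, -1.09])]
brk up off 30 [array([-0.07,  0.44,  2.11,  1.68,  0.85, -0.87])]
brk up off 40 [array([-0.01,  0.39,  2.04,  1.41,  0.7 , -0.57])]
brk up off 50 [array([ 0.04,  0.36,  1.96,  1.05,  0.64, -0.18])]
brkpl 20 [array([-0.06,  0.81,  1.92,  3.13,  0.81, -1.56])]
brkpl 30 [array([-0.06,  0.74,  1.89,  3.12,  0.53, -1.56])]
brkpl 40 [array([-0.06,  0.69,  1.82,  3.11,  0.25, -1.55])]
brkpl 50 [array([-0.06,  0.67,  1.74,  0.17,  0.04,  1.39])]
```

```bash
cat >> fk.py <<'E'
VM=np.array([2.39,2.39,3.01,3.14,3.14,3.14])*.7
def go(wps,hand,dec=1,show_=True,vmax=39,wmax=6.8,n=None):
    """wps: list of (grasp-point pos, R[, n]); plan from current pose, check ik"""
    p,R=pose(); q=np.array(readout.sense()["joints"]); out=[]
    for w in wps:
        gp,R1=w[0],w[1]; nn=w[2] if len(w)>2 else None
        o,p,R=rows(p,R,np.array(gp,float)+R1@[0,0,19.],R1,hand,n=nn,dec=dec,vmax=vmax,wmax=wmax); out+=o; print("seg",len(o),"end grasp pt",(p-R@[0,0,19.]).round(1))
    P,Rr=pose(); mx=0;worst=[]; ql=q
    for i,r in enumerate(out):
        P=P+Rr@(np.array(r[:3])*10); Rr=Rr@Ro.from_rotvec(np.radians(np.array(r[3:6])*5)).as_matrix()
        qn,e=ik(P,Rr,ql); v=np.abs(qn-ql)*12/VM
        if e>.05 or v.max()>1: worst.append((i,round(float(e),2),v.round(2).tolist()))
        mx=max(mx,v.max()); ql=qn
    print("maxspeed frac",round(mx,2),"viol",worst[:8],"qend",ql.round(2))
    for i in range(0,len(out),20): show(out[i:i+20])
E
python3 - <<'E'
from fk import *
go([((395,17,190),Rt(0,40))],1)
E
```

```text
seg 5 end grasp pt [395.2  17.  189.9]
maxspeed frac 3.71 viol [(2, 0.0, [0.23, 0.02, 0.62, 0.94, 0.96, 1.01]), (3, 0.0, [0.21, 0.23, 0.6, 1.8, 0.88, 1.94]), (4, 0.0, [0.25, 0.54, 0.57, 3.53, 0.38, 3.71])] qend [-0.49 -0.22  2.5   1.45  0.38 -0.2 ]
5
-0.3,0.1,2.5,0,1.2,0,1, -0.6,0,2.4,0,1.2,0,1, -0.8,0.1,2.4,0,1.2,0,1, -1,0,2.3,0,1.2,-0.1,1, -1.3,0.1,2.2,0,1.2,0,1
```

```bash
python3 - <<'E'
from fk import *
go([((420,40,220),Rt(8,55),4),((425,40,215),Rt(8,38),11)],1)
E
```

```text
seg 4 end grasp pt [420.   40.3 220.3]
seg 11 end grasp pt [424.6  39.9 214.6]
maxspeed frac 1.06 viol [(3, 0.0, [0.04, 0.33, 0.35, 0.88, 0.75, 1.06])] qend [-0.45 -0.19  2.41  1.38  0.46 -0.18]
15
0.4,-0.5,2.7,0.2,0.7,-0.4,1, 0.2,-0.5,2.7,0.2,0.8,-0.3,1, 0,-0.5,2.7,0.1,0.7,-0.4,1, -0.1,-0.4,2.7,0.2,0.8,-0.4,1, 0.1,0,0.1,0,0.3,0,1, 0,0,0,0,0.3,0,1, 0.1,0,0.1,0,0.3,0,1, 0,0,0,0,0.3,0,1, 0.1,0,0.1,0,0.3,0,1, 0,0.1,0.1,0,0.3,0,1, 0.1,0,0,0,0.3,0,1, 0,0,0.1,0,0.3,0,1, 0.1,0,0.1,0,0.3,0,1, 0,0,0,0,0.3,0,1, 0,0,0.1,0,0.4,0,1
```

Call:
{"op": "carry_out", "data": {"steps": [0.4,-0.5,2.7,0.2,0.7,-0.4,1,0.2,-0.5,2.7,0.2,0.8,-0.3,1,0,-0.5,2.7,0.1,0.7,-0.4,1,-0.1,-0.4,2.7,0.2,0.8,-0.4,1,0.1,0,0.1,0,0.3,0,1,0,0,0,0,0.3,0,1,0.1,0,0.1,0,0.3,0,1,0,0,0,0,0.3,0,1,0.1,0,0.1,0,0.3,0,1,0,0.1,0.1,0,0.3,0,1,0.1,0,0,0,0.3,0,1,0,0,0.1,0,0.3,0,1,0.1,0,0.1,0,0.3,0,1,0,0,0,0,0.3,0,1,0,0,0.1,0,0.4,0,1]}}

```text
time_s: 3.48
eef_pos: [438.7, 42.7, 204.5]
ee_rot: [-0.03, 0.896, 0.065, 0.438]
force: [-0.6, -0.2, 0.8]
grip_width: 1.0
```

```bash
python3 - <<'E'
from fk import *
s=log(); print(s["joints"],s["dq"].round(2)); P,Q=fk(s["joints"]); print(P-s["eef_pos"])
im,ps=snap("wrist","w1"); print(ps)
E
```

```text
[-0.44586339 -0.19278534  2.41042534  1.35743752  0.46292885 -0.15418263] [-0.16  0.05  0.28  1.57  0.07 -1.65]
[-3.41060513e-13 -2.91322522e-13 -2.16004992e-12]
(array([438.65557913,  42.73792544, 204.45416274]), array([[ 0.60806247,  0.14251135,  0.78099331],
       [ 0.0901157 , -0.98978793,  0.11044914],
       [ 0.78875801,  0.00321978, -0.6146954 ]]))
```

View pics/w1_raw.png

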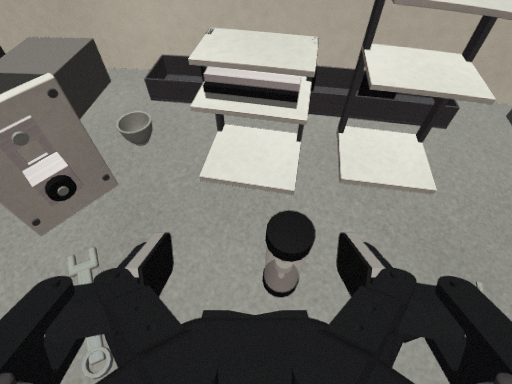

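```bash
python3 - <<'E'
from h import *
crop("pics/w1_raw.png","pics/w1a.png",190,20,320,195,4)
crop("pics/w1_raw.png","pics/w1b.png",330,30,510,195,4)
crop("pics/w1_raw.png","pics/w1c.png",255,200,330,300,6)
crop("pics/w1_raw.png","pics/w1d.png",0,70,120,240,4)
E
```

```text
(no output)
```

View pics/w1a.png

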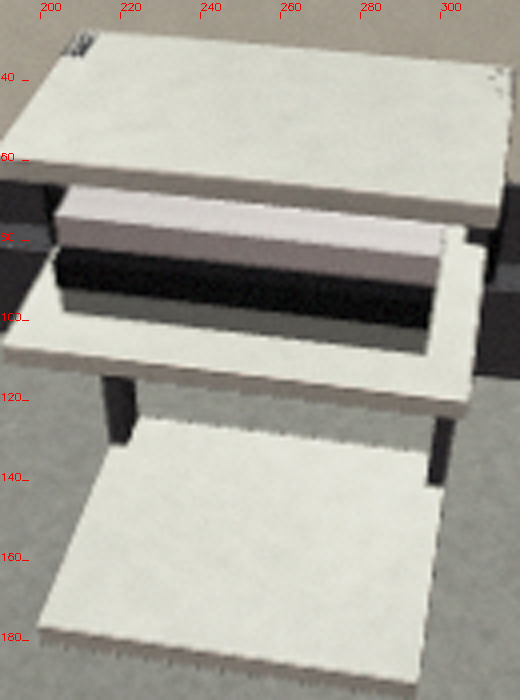

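View pics/w1b.png

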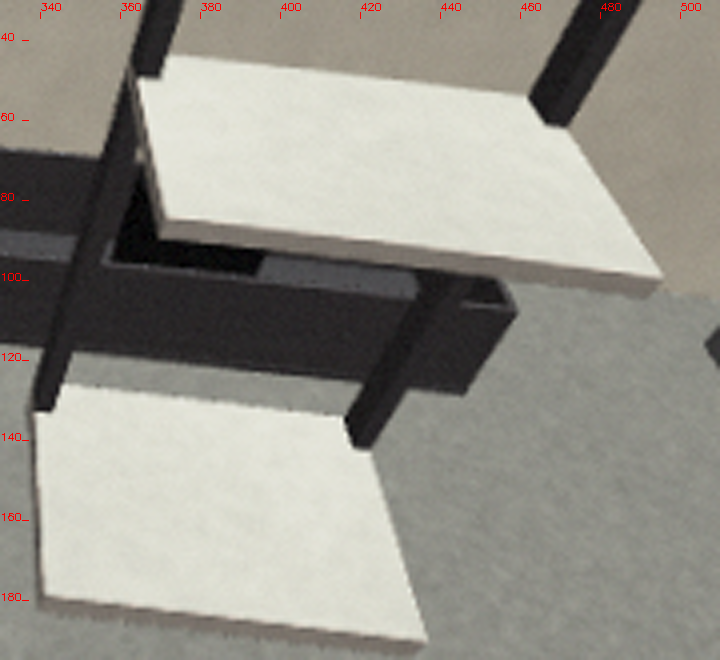

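View pics/w1c.png

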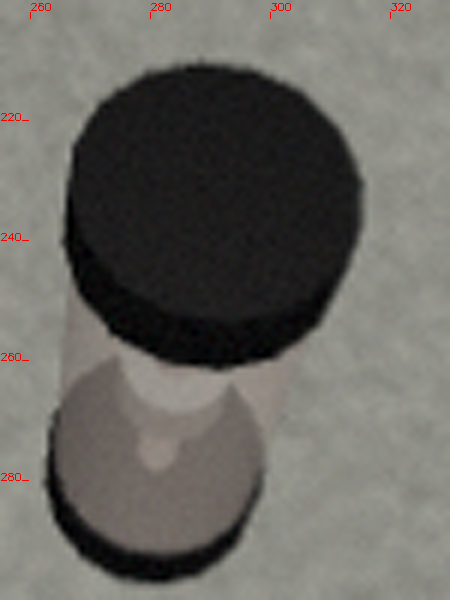

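View pics/w1d.png

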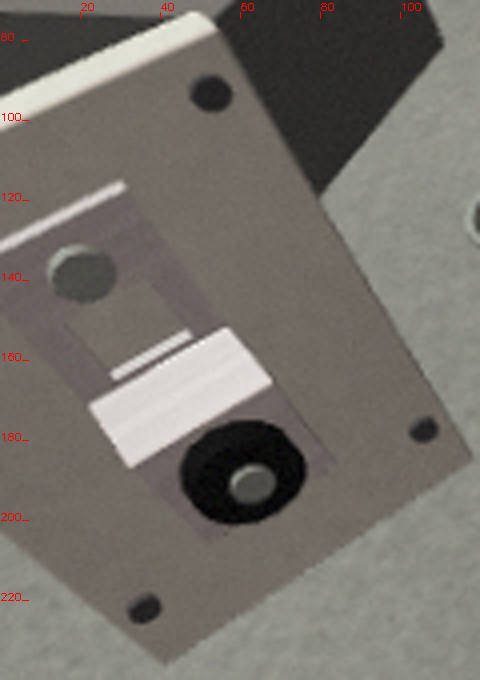

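```bash
python3 - <<'E'
from h import *
np.set_printoptions(precision=1,suppress=True)
w=load("w1")
for nm,a,t in [("Blow L",(199.5,177.5),(207,164)),("Blow R",(294.5,191.2),(256.8,165.3)),("Bmid L",(190,106.8),(202,147)),("Bmid R",(307,120.8),(257,148.5)),
 ("Alow L",(340.5,179.2),(279,154)),("Alow R",(436.8,190),(329,153.6)),("Amid L",(370.5,84.5),(282,132.5)),("Amid R",(495.5,98.8),(337.6,131.6)),
 ("tube top",(290.8,231.7),(253.7,204.7)),
 ("blk b-l",(22.5,171.2),(140.3,193.5)),("blk b-r",(57,151.8),(149.5,180.5)),("blk f-r",(68,165.5),(159,187)),("blk f-l",(32.5,186.8),(149.5,199.5)),("plate top r",(31.5,116),(143.5,175)),
 ("panel top r fr",(53.3,79),(149.5,159))]:
    X,e=tri([("wrist",a,w),("top",t)]); print(nm,X,e)
print(onz("wrist",(290.8,231.7),128,w))
for p in [(340.5,179.2),(436.8,190)]: print("Alow",onz("wrist",p,12,w))
for p in [(370.5,84.5),(495.5,98.8)]: print("Amid",onz("wrist",p,164,w))
for p in [(199.5,177.5),(294.5,191.2)]: print("Blow",onz("wrist",p,12,w))
E
```

```text
Blow L [634.2 158.6   3.6] [0.5, 0.5]
Blow R [626.4   7.5   6.9] [0.2, 0.2]
Bmid L [651.9 157.3 125.5] [0.4, 0.4]
Bmid R [644.2   6.4 126.5] [1.2, 1.2]
Alow L [658.9 -61.5   9.9] [1.2, 1.2]
Alow R [ 657.  -211.5   12.8] [0.2, 0.2]
Amid L [676.6 -61.9 163.8] [0.7, 0.7]
Amid R [ 676.6 -211.3  164.7] [0.7, 0.7]
tube top [488.6  17.  126.3] [0.3, 0.3]
blk b-l [528.4 329.5 110.6] [0.9, 0.9]
blk b-r [564.1 304.9 110.3] [0.4, 0.4]
blk f-r [545.  277.5 110.6] [0.2, 0.2]
blk f-l [510.9 303.8 108.7] [0.3, 0.3]
plate top r [568.1 308.1 161.7] [0.0, 0.0]
panel top r fr [604.  287.5 186.1] [1.3, 1.3]
[487.7  17.4 128. ]
Alow [656.5 -62.   12. ]
Alow [ 657.5 -212.2   12. ]
Amid [676.6 -61.2 164. ]
Amid [ 678.4 -211.8  164. ]
Blow [627.4 156.   12. ]
Blow [622.4   8.   12. ]
```

```bash
python3 - <<'E'
from fk import *
go([((432,17,150),Rt(4,30),6),((432,17,106),Rt(0,30),3),((489,17,73),Rt(0,30),5)],1)
E
```

```text
seg 6 end grasp pt [431.9  16.7 149.6]
seg 3 end grasp pt [432.1  16.9 105.7]
seg 5 end grasp pt [489.3  16.7  72.8]
maxspeed frac 1.07 viol [(0, 0.0, [0.12, 0.24, 0.18, 1.0, 0.02, 1.06]), (2, 0.0, [0.11, 0.33, 0.15, 0.95, 0.19, 1.07]), (6, 0.13, [0.17, 0.42, 0.03, 0.56, 0.11, 0.48]), (7, 0.22, [0.23, 0.45, 0.0, 0.68, 0.14, 0.47]), (8, 0.34, [0.19, 0.45, 0.0, 0.53, 0.18, 0.39])] qend [-0.36  0.5   2.42  2.72  0.84 -1.47]
14
-0.8,0.4,0.7,-0.1,0.3,0.1,1, -0.7,0.5,0.8,-0.1,0.2,0.1,1, -0.8,0.4,0.7,-0.1,0.3,0,1, -0.8,0.4,0.6,-0.2,0.3,0.1,1, -0.8,0.4,0.7,-0.1,0.2,0.1,1, -0.9,0.5,0.7,-0.1,0.3,0.1,1, -1.3,0,0.7,-0.2,0,0.1,1, -1.2,0.1,0.8,-0.3,0,0.2,1, -1.3,0,0.7,-0.2,0,0.1,1, 0,0,1.3,0,0,0,1, 0,0,1.3,0,0,0,1, 0,0,1.3,0,0,0,1, 0,0,1.4,0,0,0,1, 0,0,1.3,0,0,0,1
```

```bash
python3 - <<'E'
from fk import *
go([((440,17,165),Rt(4,30),7),((489,17,73),Rt(0,30),7)],1)
E
```

```text
seg 7 end grasp pt [440.   16.6 164.8]
seg 7 end grasp pt [489.   16.6  73.3]
maxspeed frac 0.94 viol [] qend [-0.36  0.5   2.42  2.72  0.84 -1.47]
14
-0.4,0.4,0.6,-0.1,0.2,0.1,1, -0.4,0.4,0.6,-0.1,0.3,0,1, -0.5,0.4,0.5,-0.1,0.2,0.1,1, -0.4,0.3,0.6,-0.1,0.2,0.1,1, -0.5,0.4,0.6,-0.1,0.2,0.1,1, -0.4,0.4,0.5,-0.1,0.3,0,1, -0.5,0.4,0.6,-0.1,0.2,0.1,1, -0.8,0.1,1.3,-0.1,0,0.1,1, -0.8,0,1.2,-0.1,0,0,1, -0.8,0.1,1.3,-0.1,0,0.1,1, -0.8,0,1.2,-0.1,0,0,1, -0.7,0,1.3,-0.1,0,0.1,1, -0.8,0,1.3,-0.1,0,0,1, -0.8,0.1,1.2,-0.1,0,0.1,1
```

Call:
{"op": "carry_out", "data": {"steps": [-0.4,0.4,0.6,-0.1,0.2,0.1,1,-0.4,0.4,0.6,-0.1,0.3,0,1,-0.5,0.4,0.5,-0.1,0.2,0.1,1,-0.4,0.3,0.6,-0.1,0.2,0.1,1,-0.5,0.4,0.6,-0.1,0.2,0.1,1,-0.4,0.4,0.5,-0.1,0.3,0,1,-0.5,0.4,0.6,-0.1,0.2,0.1,1,-0.8,0.1,1.3,-0.1,0,0.1,1,-0.8,0,1.2,-0.1,0,0,1,-0.8,0.1,1.3,-0.1,0,0.1,1,-0.8,0,1.2,-0.1,0,0,1,-0.7,0,1.3,-0.1,0,0.1,1,-0.8,0,1.3,-0.1,0,0,1,-0.8,0.1,1.2,-0.1,0,0.1,1,0,0,0,0,0,0,1]}}

```text
time_s: 4.78
eef_pos: [506.1, 17.0, 62.6]
ee_rot: [-0.0, 0.867, -0.001, 0.499]
force: [-0.0, 0.3, 0.4]
grip_width: 0.997
```

```bash
python3 - <<'E'
from fk import *
s=readout.sense(); p,R=pose(); print(p-R@[0,0,19.],R.round(3),s["force"])
snap("wrist","w2")
E
```

```text
[489.717643    16.99365015  72.1016011 ] [[ 0.502 -0.001  0.865]
 [-0.002 -1.     0.   ]
 [ 0.865 -0.002 -0.502]] [-0.01086057  0.31441817  0.42800476]
```

View pics/w2_raw.png

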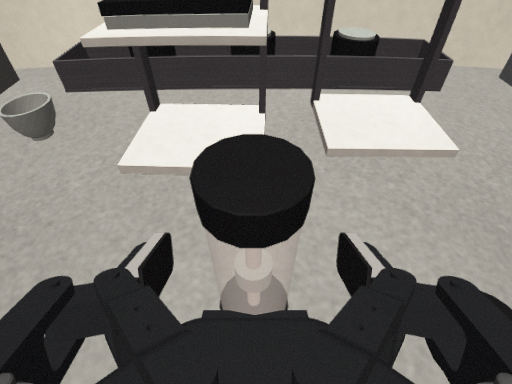

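Call:
{"op": "carry_out", "data": {"steps": [0,0,0,0,0,0,-1,0,0,0,0,0,0,-1,0,0,0,0,0,0,-1,0,0,0,0,0,0,-1,0,0,0,0,0,0,-1,0,0,0,0,0,0,-1], "grip_force": 50}}

```text
time_s: 5.33
eef_pos: [505.9, 16.4, 65.3]
ee_rot: [0.001, 0.865, -0.0, 0.501]
force: [-3.0, 1.8, 7.0]
grip_width: 0.496
```

```bash
python3 - <<'E'
from fk import *
# lift 30, carry to pre-insert x=590 inside y -136, then in
go([((490,17,135),Rt(0,30),4),((590,-130,135),Rt(0,30),8),((605,-136,89),Rt(0,30),5),((703,-136,89),Rt(0,30),7)],-1)
E
```

```text
seg 4 end grasp pt [490.2  17.5 134.3]
seg 8 end grasp pt [ 590.3 -129.7  134.5]
seg 5 end grasp pt [ 604.6 -135.7   89.3]
seg 7 end grasp pt [ 702.8 -135.9   89.5]
maxspeed frac 0.42 viol [] qend [-0.49  0.69  1.76  2.16  0.51 -0.92]
20
1.3,0,-0.7,0,0,0,-1, 1.3,0,-0.8,0,0,0,-1, 1.3,0,-0.7,0,0,0,-1, 1.3,-0.1,-0.7,0,0,0,-1, 0.6,1.8,1.1,0,0,0,-1, 0.7,1.9,1.1,0,0,0,-1, 0.6,1.8,1,0,0,0,-1, 0.6,1.9,1.1,0,0,0,-1, 0.6,1.8,1.1,0,0,0,-1, 0.7,1.8,1.1,0,0,0,-1, 0.6,1.9,1.1,0,0,0,-1, 0.6,1.8,1.1,0,0,0,-1, -0.6,0.1,0.7,0,0,0,-1, -0.7,0.1,0.7,0,0,0,-1, -0.6,0.2,0.7,0,0,0,-1, -0.7,0.1,0.7,0,0,0,-1, -0.6,0.1,0.7,0,0,0,-1, 0.7,0,1.2,0,0,0,-1, 0.7,0,1.2,0,0,0,-1, 0.7,0,1.3,0,0,0,-1
4
0.7,0,1.2,0,0,0,-1, 0.7,0,1.2,0,0,0,-1, 0.7,0,1.2,0,0,0,-1, 0.7,0,1.2,0,0,0,-1
```

Call:
{"op": "carry_out", "data": {"steps": [1.3,0,-0.7,0,0,0,-1,1.3,0,-0.8,0,0,0,-1,1.3,0,-0.7,0,0,0,-1,1.3,-0.1,-0.7,0,0,0,-1,0.6,1.8,1.1,0,0,0,-1,0.7,1.9,1.1,0,0,0,-1,0.6,1.8,1,0,0,0,-1,0.6,1.9,1.1,0,0,0,-1,0.6,1.8,1.1,0,0,0,-1,0.7,1.8,1.1,0,0,0,-1,0.6,1.9,1.1,0,0,0,-1,0.6,1.8,1.1,0,0,0,-1,0,0,0,0,0,0,-1]}}

```text
time_s: 6.42
eef_pos: [607.9, -133.1, 124.2]
ee_rot: [0.002, 0.866, -0.002, 0.5]
force: [-0.7, 0.5, -1.8]
grip_width: 0.503
```

```bash
python3 - <<'E'
from fk import *
s=readout.sense(); p,R=pose(); print(p-R@[0,0,19.],s["force"],s["grip_width"],s["dq"].round(2))
snap("wrist","w3");snap("side","s3")
crop("pics/s3_raw.png","pics/s3.png",130,90,310,290,3)
go([((605,-136,95),Rt(0,30),5),((703,-136,95),Rt(0,30),7)],-1)
E
```

```text
[ 591.4377692  -133.00637206  133.67261095] [-0.7172533   0.45211052 -1.78973642] 0.5025849636952205 [ 0.04 -0.03  0.09  0.06  0.01 -0.06]
seg 5 end grasp pt [ 604.8 -136.1   95.1]
seg 7 end grasp pt [ 702.9 -136.4   94.9]
maxspeed frac 0.24 viol [] qend [-0.49  0.68  1.76  2.14  0.5  -0.89]
12
-0.5,0.1,0.6,0,0,0,-1, -0.5,0.1,0.7,0,0,0,-1, -0.5,0.1,0.6,0,0,0,-1, -0.5,0.2,0.7,0,0,0,-1, -0.5,0.1,0.6,0,0,0,-1, 0.7,0,1.2,0,0,0,-1, 0.7,0,1.2,0,0,0,-1, 0.7,0,1.2,0,0,0,-1, 0.7,0,1.3,0,0,0,-1, 0.7,0,1.2,0,0,0,-1, 0.7,0,1.2,0,0,0,-1, 0.7,0,1.2,0,0,0,-1
```

View pics/w3_raw.png

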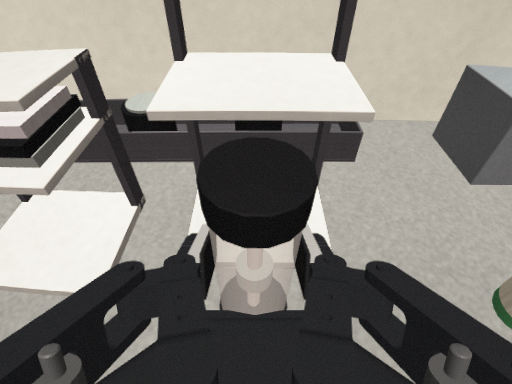

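View pics/s3.png

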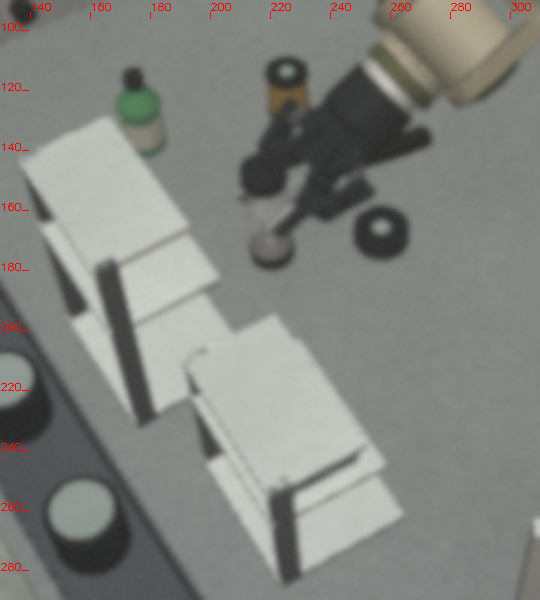

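Call:
{"op": "carry_out", "data": {"steps": [-0.5,0.1,0.6,0,0,0,-1,-0.5,0.1,0.7,0,0,0,-1,-0.5,0.1,0.6,0,0,0,-1,-0.5,0.1,0.7,0,0,0,-1,-0.5,0,0.6,0,0,0,-1,0.7,0,1.2,0,0,0,-1,0.7,0,1.2,0,0,0,-1,0.7,0,1.2,0,0,0,-1,0.7,0,1.3,0,0,0,-1,0.7,0,1.2,0,0,0,-1,0.7,0,1.2,0,0,0,-1,0,0,0,0,0,0,-1]}}

```text
time_s: 7.52
eef_pos: [707.6, -133.6, 85.7]
ee_rot: [0.001, 0.866, -0.0, 0.5]
force: [0.9, -0.4, -1.4]
grip_width: 0.501
```

```bash
python3 - <<'E'
from fk import *
s=readout.sense(); p,R=pose(); print(p-R@[0,0,19.],s["force"],s["grip_width"],s["dq"].round(2))
snap("wrist","w4");snap("side","s4")
crop("pics/s4_raw.png","pics/s4.png",130,90,310,290,3)
E
```

```text
[ 691.15853227 -133.61055864   95.14288951] [ 0.86599396 -0.44998475 -1.36270107] 0.5008892952577736 [-0.02 -0.02  0.08  0.01  0.02 -0.04]
```

View pics/w4_raw.png

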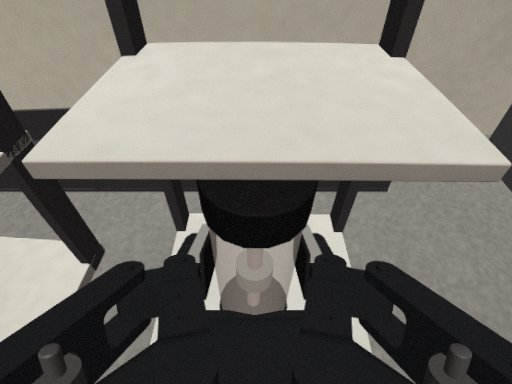

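View pics/s4.png

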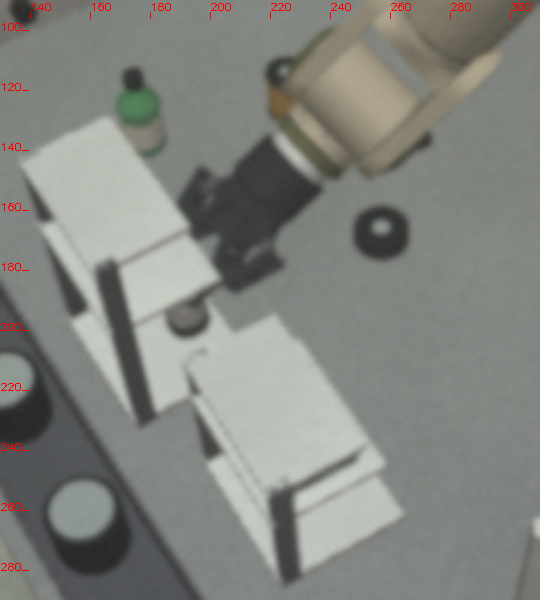

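Call:
{"op": "carry_out", "data": {"steps": [-0.2,0,0.12,0,0,0,-1,-0.2,0,0.12,0,0,0,-1,-0.2,0,0.12,0,0,0,-1,0,0,0,0,0,0,-1]}}

```text
time_s: 7.95
eef_pos: [705.6, -134.1, 78.2]
ee_rot: [0.001, 0.866, -0.001, 0.499]
force: [-0.3, 0.6, -2.6]
grip_width: 0.495
```

Call:
{"op": "carry_out", "data": {"steps": [-0.1,0,0.06,0,0,0,-1,-0.1,0,0.06,0,0,0,-1,0,0,0,0,0,0,-1]}}

```text
time_s: 8.2
eef_pos: [706.4, -134.2, 77.4]
ee_rot: [0.001, 0.866, -0.001, 0.501]
force: [-2.6, 1.0, 1.2]
grip_width: 0.503
```

Call:
{"op": "carry_out", "data": {"steps": [0,0,0,0,0,0,0.2,0,0,0,0,0,0,0.6,0,0,0,0,0,0,0.7,0,0,0,0,0,0,0.7]}}

```text
time_s: 8.53
eef_pos: [706.1, -134.1, 76.7]
ee_rot: [0.001, 0.866, -0.001, 0.5]
force: [-0.2, 0.9, -0.7]
grip_width: 0.853
```

```bash
python3 - <<'E'
from fk import *
s=readout.sense(); p,R=pose(); print(p-R@[0,0,19.],s["force"],s["grip_width"],s["dq"].round(2))
snap("wrist","w5")
# retreat back horizontally, then toward spool
go([((600,-134,110),Rt(0,30),6),((450,-200,190),Rt(-10,30),9),((395,-290,150),Rt(-35,30),10)],1)
E
```

```text
[ 689.67494074 -134.00788033   86.19908464] [-0.15939742  0.91933698 -0.68331442] 0.8527003081810496 [-0.  0.  0. -0.  0.  0.]
seg 6 end grasp pt [ 599.7 -133.8  110.4]
seg 9 end grasp pt [ 450.3 -200.6  189.9]
seg 10 end grasp pt [ 394.6 -290.4  150.4]
maxspeed frac 0.44 viol [] qend [-1.07  0.21  2.4   2.38  0.6  -1.15]
20
-0.4,0,-1.5,0,0,0,1, -0.4,0,-1.5,0,0,0,1, -0.4,0,-1.5,0,0,0,1, -0.4,0,-1.5,0,0,0,1, -0.4,0,-1.5,0,0,0,1, -0.4,0,-1.5,0,0,0,1, -0.1,0.8,-1.9,-0.2,0,0.1,1, 0,0.8,-1.9,-0.2,0,0.1,1, -0.1,0.8,-1.8,-0.2,0,0.1,1, 0,0.9,-1.8,-0.2,0,0.1,1, -0.1,0.9,-1.9,-0.1,0,0.2,1, 0,0.9,-1.8,-0.2,0,0.1,1, 0,1,-1.8,-0.2,0,0.1,1, 0,0.9,-1.8,-0.2,0,0.1,1, 0,1.1,-1.7,-0.2,0,0.1,1, -0.5,1,-0.2,-0.4,0,0.2,1, -0.6,1.1,-0.1,-0.5,0,0.3,1, -0.5,1.1,0,-0.4,0,0.2,1, -0.5,1.1,-0.1,-0.4,0,0.3,1, -0.4,1.1,0,-0.5,0,0.2,1
5
-0.4,1.1,0.1,-0.4,0,0.3,1, -0.5,1.1,0.1,-0.4,0,0.2,1, -0.3,1.1,0.1,-0.5,0,0.3,1, -0.4,1.1,0.2,-0.4,0,0.2,1, -0.3,1.2,0.2,-0.4,0,0.3,1
```

View pics/w5_raw.png

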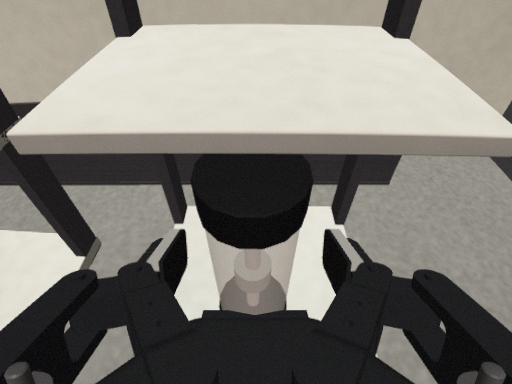

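Call:
{"op": "carry_out", "data": {"steps": [-0.4,0,-1.5,0,0,0,0.7,-0.4,0,-1.5,0,0,0,0.7,-0.4,0,-1.5,0,0,0,1,-0.4,0,-1.5,0,0,0,1,-0.4,0,-1.5,0,0,0,1,-0.4,0,-1.5,0,0,0,1,-0.1,0.8,-1.9,-0.2,0,0.1,1,0,0.8,-1.9,-0.2,0,0.1,1,-0.1,0.8,-1.8,-0.2,0,0.1,1,0,0.9,-1.8,-0.2,0,0.1,1,-0.1,0.9,-1.9,-0.1,0,0.2,1,0,0.9,-1.8,-0.2,0,0.1,1,0,1,-1.8,-0.2,0,0.1,1,0,0.9,-1.8,-0.2,0,0.1,1,0,1.1,-1.7,-0.2,0,0.1,1,-0.5,1,-0.2,-0.4,0,0.2,1,-0.6,1.1,-0.1,-0.5,0,0.3,1,-0.5,1.1,0,-0.4,0,0.2,1,-0.5,1.1,-0.1,-0.4,0,0.3,1,-0.4,1.1,0,-0.5,0,0.2,1]}}

```text
time_s: 10.25
eef_pos: [436.7, -252.3, 160.7]
ee_rot: [0.1, 0.849, -0.169, 0.49]
force: [0.3, -0.4, -0.8]
grip_width: 1.004
```

Call:
{"op": "carry_out", "data": {"steps": [-0.4,1.1,0.1,-0.4,0,0.3,1,-0.5,1.1,0.1,-0.4,0,0.2,1,-0.3,1.1,0.1,-0.5,0,0.3,1,-0.4,1.1,0.2,-0.4,0,0.2,1,-0.3,1.2,0.2,-0.4,0,0.3,1,0,0,0,0,0,0,1]}}

```text
time_s: 10.75
eef_pos: [407.7, -300.4, 140.5]
ee_rot: [0.149, 0.826, -0.261, 0.477]
force: [-0.8, 0.3, -0.0]
grip_width: 0.997
```

```bash
python3 - <<'E'
from fk import *
s=readout.sense(); p,R=pose(); print(p-R@[0,0,19.],s["force"],s["dq"].round(2))
snap("wrist","w6")
go([((443,-334,38),Rt(-35,30),9)],1)
E
```

```text
[ 394.22552845 -290.99684722  150.01268678] [-0.77238443  0.33044629 -0.04375468] [ 0.01 -0.02  0.   -0.1   0.01  0.06]
seg 9 end grasp pt [ 443.1 -333.7   38. ]
maxspeed frac 0.39 viol [] qend [-1.01  0.65  2.23  2.66  0.81 -1.43]
9
-0.7,0.1,1.2,0,0,0,1, -0.7,0.1,1.3,0,0,0,1, -0.8,0.1,1.2,0,0,0,1, -0.7,0.1,1.3,0,0,0,1, -0.7,0.1,1.2,0,0,0,1, -0.7,0.1,1.3,0,0,0,1, -0.8,0.1,1.2,0,0,0,1, -0.7,0,1.3,0,0,0,1, -0.7,0.1,1.2,0,0,0,1
```

View pics/w6_raw.png

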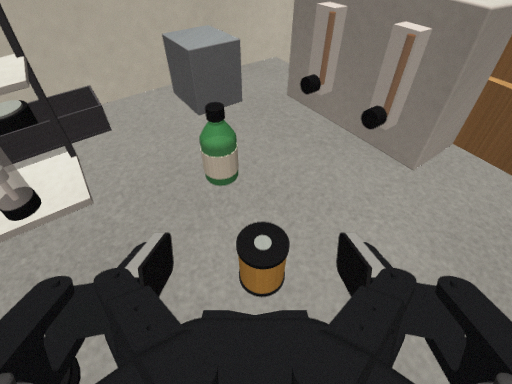

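```bash
python3 - <<'E'
from fk import *
w=load("w6"); print(tri([("wrist",(262.5,242.5),w),("top",(378.8,221))]),onz("wrist",(262.5,242.5),60,w))
g=np.array([445,-336,38.]); R=Rt(-35,30); print(R.T@(g-np.array([394.2,-291,150])))
go([((445.5,-337,37),Rt(-35,30),9)],1)
E
```

```text
(array([ 444.45924981, -335.12992635,   62.20250411]), [0.0, 0.0]) [ 445.65860839 -336.03072469   60.        ]
[-63.28291348   7.72415903 114.3907786 ]
seg 9 end grasp pt [ 445.8 -336.8   36.9]
maxspeed frac 0.4 viol [] qend [-1.    0.66  2.22  2.66  0.81 -1.43]
9
-0.7,0.1,1.3,0,0,0,1, -0.7,0.1,1.3,0,0,0,1, -0.7,0.1,1.3,0,0,0,1, -0.7,0.1,1.2,0,0,0,1, -0.8,0.1,1.3,0,0,0,1, -0.7,0.1,1.3,0,0,0,1, -0.7,0.1,1.3,0,0,0,1, -0.7,0.1,1.3,0,0,0,1, -0.7,0.1,1.3,0,0,0,1
```

Call:
{"op": "carry_out", "data": {"steps": [-0.7,0.1,1.3,0,0,0,1,-0.7,0.1,1.3,0,0,0,1,-0.7,0.1,1.3,0,0,0,1,-0.7,0.1,1.2,0,0,0,1,-0.8,0.1,1.3,0,0,0,1,-0.7,0.1,1.3,0,0,0,1,-0.7,0.1,1.3,0,0,0,1,-0.7,0.1,1.3,0,0,0,1,-0.7,0.1,1.3,0,0,0,1,0,0,0,0,0,0,1]}}

```text
time_s: 11.63
eef_pos: [460.1, -346.2, 26.2]
ee_rot: [0.148, 0.826, -0.259, 0.477]
force: [1.2, -0.1, 0.1]
grip_width: 0.995
```

```bash
python3 - <<'E'
from fk import *
s=readout.sense(); p,R=pose(); print(p-R@[0,0,19.],s["force"],s["dq"].round(2))
snap("wrist","w7")
E
```

```text
[ 446.57102694 -336.83376236   35.75308312] [ 1.19790127 -0.06940048  0.13582748] [-0.01 -0.07  0.05 -0.02 -0.02  0.02]
```

View pics/w7_raw.png

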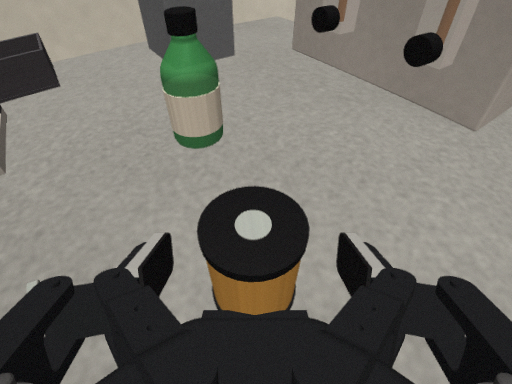

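Spool centred between the pads (hub at 253,225). Close.

Call:
{"op": "carry_out", "data": {"steps": [0,0,0,0,0,0,-1,0,0,0,0,0,0,-1,0,0,0,0,0,0,-1,0,0,0,0,0,0,-1,0,0,0,0,0,0,-1,0,0,0,0,0,0,-1], "grip_force": 60}}

```text
time_s: 12.18
eef_pos: [459.4, -346.1, 28.6]
ee_rot: [0.149, 0.826, -0.259, 0.478]
force: [-3.5, 3.8, 7.3]
grip_width: 0.544
```

```bash
python3 - <<'E'
from fk import *
s=readout.sense(); p,R=pose(); print(p-R@[0,0,19.],s["force"],s["dq"].round(2))
go([((450,-325,110),Rt(-33,30),4),((560,-200,225),Rt(-10,30),8),((620,-136,225),Rt(0,30),4)],-1)
E
```

```text
[ 445.91461341 -336.65907192   38.02886809] [-3.5203104   3.79559952  7.33664156] [ 0. -0.  0.  0.  0. -0.]
seg 4 end grasp pt [ 449.9 -324.6  110.4]
seg 8 end grasp pt [ 559.5 -200.   224.7]
seg 4 end grasp pt [ 620.3 -135.9  225.3]
maxspeed frac 0.58 viol [] qend [-0.58  0.31  1.93  1.69  0.5  -0.46]
16
1.5,-0.3,-1,0.1,0,0,-1, 1.5,-0.3,-0.9,0.1,0,-0.1,-1, 1.6,-0.4,-1,0,0,0,-1, 1.5,-0.3,-1,0.1,0,-0.1,-1, 1.4,-2.1,-0.5,0.5,0,-0.3,-1, 1.4,-2.1,-0.3,0.5,0,-0.3,-1, 1.5,-2.1,-0.3,0.5,0,-0.3,-1, 1.6,-2.1,-0.2,0.5,0,-0.2,-1, 1.6,-2,-0.1,0.5,0,-0.3,-1, 1.6,-2,0,0.5,0,-0.3,-1, 1.7,-2,0.1,0.5,0,-0.3,-1, 1.7,-1.9,0.1,0.5,0,-0.3,-1, 0.6,-1.9,1,0.4,0,-0.2,-1, 0.6,-1.9,1.2,0.5,0,-0.3,-1, 0.7,-1.8,1.1,0.4,0,-0.2,-1, 0.8,-1.7,1.3,0.4,0,-0.3,-1
```

Call:
{"op": "carry_out", "data": {"steps": [1.5,-0.3,-1,0.1,0,0,-1,1.5,-0.3,-0.9,0.1,0,-0.1,-1,1.6,-0.4,-1,0,0,0,-1,1.5,-0.3,-1,0.1,0,-0.1,-1,1.4,-2.1,-0.5,0.5,0,-0.3,-1,1.4,-2.1,-0.3,0.5,0,-0.3,-1,1.5,-2.1,-0.3,0.5,0,-0.3,-1,1.6,-2.1,-0.2,0.5,0,-0.2,-1,1.6,-2,-0.1,0.5,0,-0.3,-1,1.6,-2,0,0.5,0,-0.3,-1,1.7,-2,0.1,0.5,0,-0.3,-1,1.7,-1.9,0.1,0.5,0,-0.3,-1,0.6,-1.9,1,0.4,0,-0.2,-1,0.6,-1.9,1.2,0.5,0,-0.3,-1,0.7,-1.8,1.1,0.4,0,-0.2,-1,0.8,-1.7,1.3,0.4,0,-0.3,-1,0,0,0,0,0,0,-1]}}

```text
time_s: 13.6
eef_pos: [637.9, -134.1, 214.3]
ee_rot: [-0.0, 0.866, 0.001, 0.5]
force: [-0.0, 0.1, -4.7]
grip_width: 0.546
```

```bash
python3 - <<'E'
from fk import *
s=readout.sense(); p,R=pose(); print(p-R@[0,0,19.],s["force"],s["grip_width"],s["dq"].round(2))
snap("wrist","w8")
go([((660,-136,212),Rt(0,30),3),((708,-136,211),Rt(0,30),4)],-1)
E
```

```text
[ 621.46127004 -134.09224276  223.77267452] [-0.03076081  0.11378781 -4.6863139 ] 0.545609735668688 [-0.05 -0.02  0.05  0.04 -0.02 -0.03]
seg 3 end grasp pt [ 660.2 -136.1  212.1]
seg 4 end grasp pt [ 708.1 -136.1  211. ]
maxspeed frac 0.23 viol [] qend [-0.49  0.49  1.7   1.64  0.42 -0.34]
7
0.3,0,1.3,0,0,0,-1, 0.4,0.1,1.4,0,0,0,-1, 0.3,0,1.3,0,0,0,-1, 0.6,0,1,0,0,0,-1, 0.6,0,1.1,0,0,0,-1, 0.5,0,1,0,0,0,-1, 0.6,0,1.1,0,0,0,-1
```

View pics/w8_raw.png

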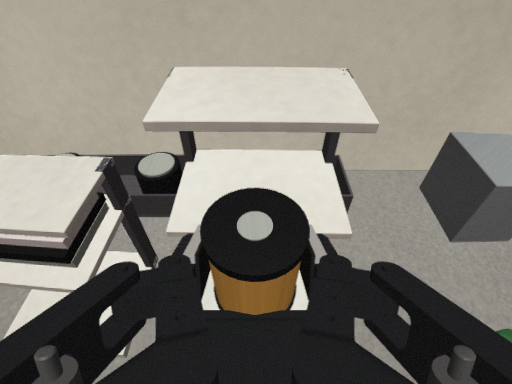

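Call:
{"op": "carry_out", "data": {"steps": [0.3,0,1.3,0,0,0,-1,0.4,0.1,1.4,0,0,0,-1,0.3,0,1.3,0,0,0,-1,0.6,0,1,0,0,0,-1,0.6,0,1.1,0,0,0,-1,0.5,0,1,0,0,0,-1,0.6,0,1.1,0,0,0,-1,0,0,0,0,0,0,-1]}}

```text
time_s: 14.32
eef_pos: [724.9, -138.1, 201.7]
ee_rot: [0.001, 0.866, -0.001, 0.5]
force: [-0.3, -0.4, -4.4]
grip_width: 0.544
```

```bash
python3 - <<'E'
from fk import *
s=readout.sense(); p,R=pose(); print(p-R@[0,0,19.],s["force"],s["grip_width"],s["dq"].round(2))
snap("wrist","w9")
E
```

```text
[ 708.39751506 -138.01479187  211.24342934] [-0.26607357 -0.36146903 -4.43650836] 0.5444971873741213 [-0.01 -0.03  0.06  0.03  0.02 -0.05]
```

View pics/w9_raw.png

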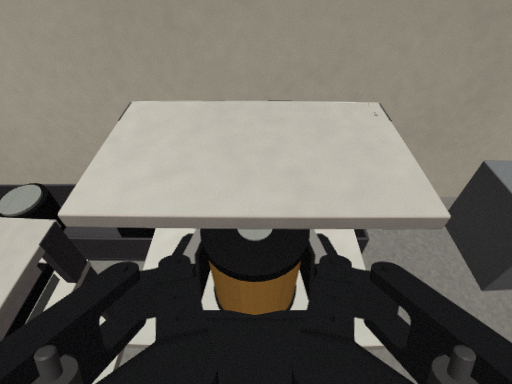

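Call:
{"op": "carry_out", "data": {"steps": [-0.2,0,0.12,0,0,0,-1,-0.2,0,0.12,0,0,0,-1,-0.2,0,0.12,0,0,0,-1,0,0,0,0,0,0,-1]}}

```text
time_s: 14.7
eef_pos: [724.1, -137.7, 194.6]
ee_rot: [0.001, 0.866, -0.001, 0.5]
force: [0.1, 0.6, -4.4]
grip_width: 0.544
```

Call:
{"op": "carry_out", "data": {"steps": [-0.1,0,0.06,0,0,0,-1,0,0,0,0,0,0,-1]}}

```text
time_s: 14.87
eef_pos: [724.5, -137.7, 194.1]
ee_rot: [0.001, 0.866, -0.001, 0.5]
force: [0.4, 0.4, -5.5]
grip_width: 0.542
```

Call:
{"op": "carry_out", "data": {"steps": [-0.1,0,0.06,0,0,0,-1,0,0,0,0,0,0,-1]}}

```text
time_s: 15.03
eef_pos: [724.6, -137.6, 192.9]
ee_rot: [0.001, 0.866, -0.001, 0.5]
force: [0.2, 0.6, -4.2]
grip_width: 0.542
```

Call:
{"op": "carry_out", "data": {"steps": [-0.1,0,0.06,0,0,0,-1,0,0,0,0,0,0,-1]}}

```text
time_s: 15.2
eef_pos: [725.0, -137.7, 192.7]
ee_rot: [0.001, 0.865, -0.001, 0.501]
force: [-0.4, -0.1, -1.5]
grip_width: 0.548
```

Call:
{"op": "carry_out", "data": {"steps": [-0.1,0,0.06,0,0,0,-1,0,0,0,0,0,0,-1]}}

```text
time_s: 15.37
eef_pos: [725.4, -137.7, 192.7]
ee_rot: [0.001, 0.865, -0.0, 0.502]
force: [-2.8, -0.9, 3.9]
grip_width: 0.543
```

Contact. Release.

Call:
{"op": "carry_out", "data": {"steps": [0,0,0,0,0,0,0.3,0,0,0,0,0,0,0.6,0,0,0,0,0,0,0.8,0,0,0,0,0,0,0.8]}}

```text
time_s: 15.7
eef_pos: [724.8, -137.6, 190.8]
ee_rot: [0.001, 0.866, -0.001, 0.5]
force: [-0.2, 0.3, 0.3]
grip_width: 0.899
```

```bash
python3 - <<'E'
from fk import *
s=readout.sense(); p,R=pose(); print(p-R@[0,0,19.],s["force"],s["grip_width"],s["dq"].round(2))
snap("wrist","w10")
# retreat, then to bracket look: panel heading 55.5
hx=np.array([np.cos(np.radians(55.5)),np.sin(np.radians(55.5)),0]); b=np.array([536.5,303.5,92])
go([((620,-134,225),Rt(0,30),6),((520,0,260),Rt(15,30),5),((480,120,260),Rt(35,32),6),(b-hx*115+[0,0,85],Rt(55.5,35),6)],1)
E
```

```text
[ 708.3511828  -137.57800041  200.3244669 ] [-0.21499418  0.26316137  0.27823591] 0.8990046696613538 [ 0.  0.  0. -0.  0.  0.]
seg 6 end grasp pt [ 619.7 -134.3  224.8]
seg 5 end grasp pt [5.202e+02 2.000e-01 2.597e+02]
seg 6 end grasp pt [480.4 120.2 259.7]
seg 6 end grasp pt [472.  208.8 177. ]
maxspeed frac 0.44 viol [] qend [-0.19  0.24  2.15  1.37  0.87 -0.6 ]
20
-0.4,-0.1,-1.5,0,0,0,1, -0.4,0,-1.5,0,0,0,1, -0.3,-0.1,-1.4,0,0,0,1, -0.4,0,-1.5,0,0,0,1, -0.4,-0.1,-1.5,0,0,0,1, -0.4,0,-1.5,0,0,0,1, -0.4,-2.8,-2.1,0.5,0,-0.3,1, -0.3,-2.8,-2,0.6,0,-0.3,1, -0.2,-3,-1.8,0.5,0,-0.3,1, -0.2,-3.1,-1.7,0.5,0,-0.3,1, -0.1,-3.1,-1.5,0.5,0,-0.3,1, -0.1,-2.2,-0.1,0.6,-0.1,-0.3,1, 0,-2.2,-0.1,0.6,0,-0.4,1, 0,-2.2,0.1,0.5,-0.1,-0.3,1, 0.2,-2.2,0.2,0.6,-0.1,-0.4,1, 0.2,-2.1,0.3,0.6,0,-0.3,1, 0.2,-2.2,0.5,0.6,-0.1,-0.4,1, -0.8,-1.4,1.3,0.6,-0.1,-0.4,1, -0.8,-1.3,1.4,0.5,-0.1,-0.3,1, -0.7,-1.3,1.5,0.6,-0.1,-0.4,1
3
-0.6,-1.2,1.6,0.6,-0.1,-0.4,1, -0.6,-1.2,1.6,0.5,-0.1,-0.3,1, -0.5,-1.1,1.7,0.6,-0.1,-0.4,1
```

View pics/w10_raw.png

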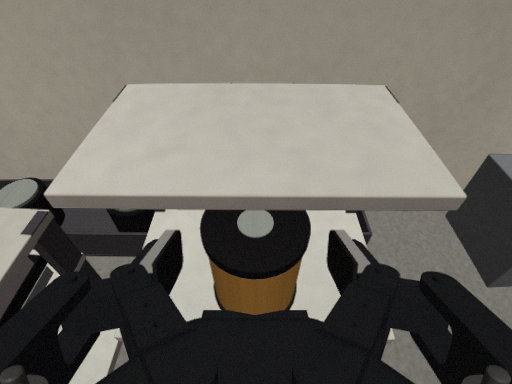

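Call:
{"op": "carry_out", "data": {"steps": [-0.4,0,-1.5,0,0,0,0.8,-0.4,0,-1.5,0,0,0,0.8,-0.3,-0.1,-1.4,0,0,0,1,-0.4,0,-1.5,0,0,0,1,-0.4,-0.1,-1.5,0,0,0,1,-0.4,0,-1.5,0,0,0,1,-0.4,-2.8,-2.1,0.5,0,-0.3,1,-0.3,-2.8,-2,0.6,0,-0.3,1,-0.2,-3,-1.8,0.5,0,-0.3,1,-0.2,-3.1,-1.7,0.5,0,-0.3,1,-0.1,-3.1,-1.5,0.5,0,-0.3,1,-0.1,-2.2,-0.1,0.6,-0.1,-0.3,1,0,-2.2,-0.1,0.6,0,-0.4,1,0,-2.2,0.1,0.5,-0.1,-0.3,1,0.2,-2.2,0.2,0.6,-0.1,-0.4,1,0.2,-2.1,0.3,0.6,0,-0.3,1,0.2,-2.2,0.5,0.6,-0.1,-0.4,1,-0.8,-1.4,1.3,0.6,-0.1,-0.4,1,-0.8,-1.3,1.4,0.5,-0.1,-0.3,1,-0.7,-1.3,1.5,0.6,-0.1,-0.4,1]}}

```text
time_s: 17.42
eef_pos: [486.3, 175.0, 207.4]
ee_rot: [-0.182, 0.812, 0.342, 0.437]
force: [-0.1, -1.4, 0.9]
grip_width: 1.001
```

Call:
{"op": "carry_out", "data": {"steps": [-0.6,-1.2,1.6,0.6,-0.1,-0.4,1,-0.6,-1.2,1.6,0.5,-0.1,-0.3,1,-0.5,-1.1,1.7,0.6,-0.1,-0.4,1,0,0,0,0,0,0,1]}}

```text
time_s: 17.75
eef_pos: [480.2, 221.9, 164.4]
ee_rot: [-0.218, 0.785, 0.414, 0.407]
force: [-0.6, 0.4, -0.2]
grip_width: 0.995
```

```bash
python3 - <<'E'
from fk import *
s=readout.sense(); p,R=pose(); print(p-R@[0,0,19.],s["force"],s["grip_width"],s["dq"].round(2))
snap("wrist","w11"); snap("side","s11");crop("pics/s11_raw.png","pics/s11.png",130,90,310,290,3)
E
```

```text
[471.47665576 209.04934246 175.28498384] [-0.57067714  0.39336244 -0.24489482] 0.9949763668873063 [-0.04 -0.07  0.01  0.01 -0.02  0.07]
```

View pics/w11_raw.png

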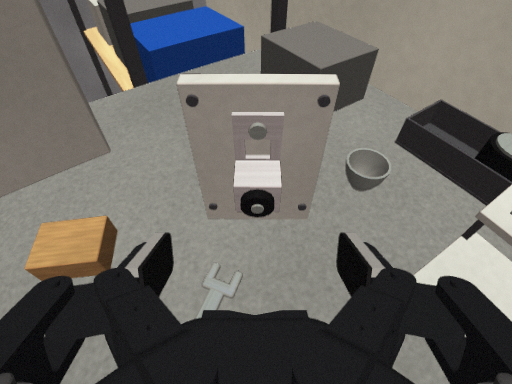

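View pics/s11.png

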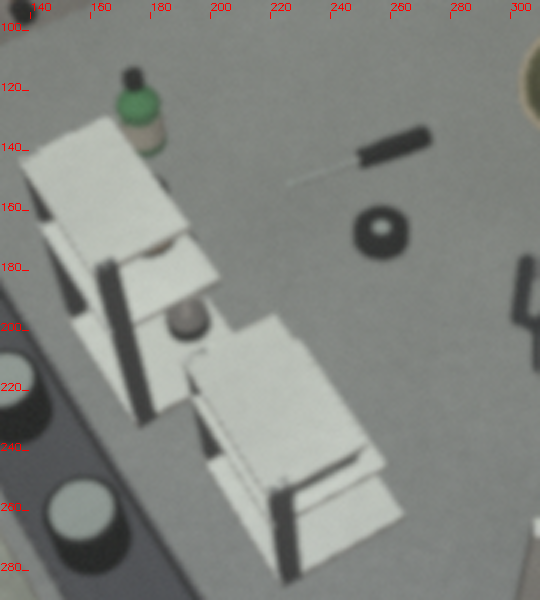

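```bash
python3 - <<'E'
from h import *
crop("pics/w11_raw.png","pics/w11a.png",170,65,345,225,4)
E
```

```text
(no output)
```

View pics/w11a.png

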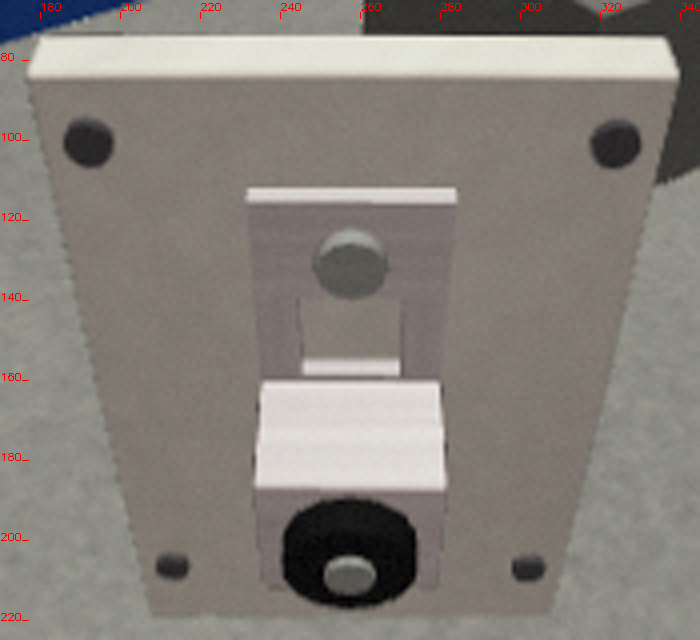

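```bash
python3 - <<'E'
from h import *
np.set_printoptions(precision=1,suppress=True)
w=load("w11");v=load("w1"); P={}
for nm,a,b,t in [("bl",(235.5,160.8),(22.5,171.2),(140.3,193.5)),("br",(279.5,160.8),(57,151.8),(149.5,180.5)),("fr",(281.2,187),(68,165.5),(159,187)),("fl",(234,187),(32.5,186.8),(149.5,199.5)),("stud",(257.5,133),(21.5,139.7),None)]:
    o=[("wrist",a,w),("wrist",b,v)]; X,e=tri(o); print(nm,X,e); 
    if t: 
        X,e=tri(o+[("top",t)]); print("  3v",X,e)
    P[nm]=X
m=(P["bl"]+P["br"]+P["fr"]+P["fl"])/4; print("mid",m)
print("y-dir deg",[np.degrees(np.arctan2(*(P[a]-P[b])[[1,0]])) for a,b in(("bl","br"),("fl","fr"))])
L,R=onz("wrist",(177,84),190,w),onz("wrist",(340,84),190,w); print("panel",L,R,(L+R)/2,np.degrees(np.arctan2(*(L-R)[[1,0]])),np.linalg.norm(L-R))
for n in("bl","br","fr","fl"): pass
for a in [(235.5,160.8),(279.5,160.8),(281.2,187),(234,187)]: print(onz("wrist",a,112,w))
E
```

```text
bl [529.8 330.3 110. ] [0.1, 0.1]
  3v [528.5 329.2 111.2] [0.7, 0.5, 1.2]
br [565.9 306.6 109.1] [0.3, 0.3]
  3v [564.  304.7 111.2] [0.6, 0.4, 0.5]
fr [545.3 277.5 111. ] [0.3, 0.3]
  3v [544.9 277.3 111.4] [0.4, 0.2, 0.3]
fl [510.4 301.9 110.6] [0.4, 0.4]
  3v [511.  303.5 109.1] [0.7, 0.3, 0.5]
stud [545.1 314.8 147.5] [0.2, 0.2]
mid [537.1 303.7 110.7]
y-dir deg [np.float64(145.3204928637012), np.float64(142.37700193578817)]
panel [497.6 356.2 190. ] [602.  284.5 190. ] [549.8 320.4 190. ] 145.5077494022166 126.70996164258742
[528.9 328.4 112. ]
[564.2 304.3 112. ]
[545.  276.8 112. ]
[510.2 300.6 112. ]
```

```bash
python3 - <<'E'
from fk import *
h=55.4;hx=np.array([np.cos(np.radians(h)),np.sin(np.radians(h)),0]); g=np.array([537,303.6,0])-3*hx+[0,0,99]; R=Rt(h,30)
print(g,hx); go([(g-R@[0,0,65.],R,5),(g,R,7)],1)
E
```

```text
[535.29646876 301.13059089  99.        ] [0.56784375 0.82313637 0.        ]
seg 5 end grasp pt [503.  254.7 131.5]
seg 7 end grasp pt [534.8 301.2  99. ]
maxspeed frac 0.34 viol [] qend [ 0.04  0.57  1.99  1.79  0.79 -0.9 ]
12
-0.1,0,1.4,0,0.2,0,1, -0.1,0,1.5,0,0.2,0,1, -0.1,0,1.4,0,0.2,0,1, -0.1,-0.1,1.5,0,0.2,0,1, -0.2,0,1.4,0,0.2,0,1, 0,0,0.9,0,0,0,1, 0,0,1,0,0,0,1, 0,0,0.9,0,0,0,1, 0,0,0.9,0,0,0,1, 0,0,1,0,0,0,1, 0,0,0.9,0,0,0,1, 0,0,0.9,0,0,0,1
```

Call:
{"op": "carry_out", "data": {"steps": [-0.1,0,1.4,0,0.2,0,1,-0.1,0,1.5,0,0.2,0,1,-0.1,0,1.4,0,0.2,0,1,-0.1,-0.1,1.5,0,0.2,0,1,-0.2,0,1.4,0,0.2,0,1,0,0,0.9,0,0,0,1,0,0,1,0,0,0,1,0,0,0.9,0,0,0,1,0,0,0.9,0,0,0,1,0,0,1,0,0,0,1,0,0,0.9,0,0,0,1,0,0,0,0,0,0,1]}}

```text
time_s: 18.85
eef_pos: [539.9, 309.4, 93.3]
ee_rot: [-0.234, 0.766, 0.403, 0.442]
force: [-0.6, -0.2, -1.1]
grip_width: 1.0
```

```bash
python3 - <<'E'
from fk import *
s=readout.sense(); p,R=pose(); print(p-R@[0,0,19.],s["force"],s["grip_width"],s["dq"].round(2)); print(R.round(3),Rt(55.4,30).round(3))
snap("wrist","w12"); crop("pics/w12_raw.png","pics/w12.png",140,60,380,330,2)
h=55.4;hx=np.array([np.cos(np.radians(h)),np.sin(np.radians(h)),0]); g=np.array([537,303.6,0])-3*hx+[0,0,99]; go([(g,Rt(h,30),2)],1,dec=2)
E
```

```text
[530.61530477 295.84126166 102.79454821] [-0.57122441 -0.23342859 -1.07774216] 1.0001133845198158 [-0.02 -0.03  0.03 -0.03  0.01  0.01]
[[ 0.284  0.825  0.488]
 [ 0.411 -0.565  0.715]
 [ 0.866 -0.002 -0.5  ]] [[ 0.284  0.823  0.492]
 [ 0.412 -0.568  0.713]
 [ 0.866  0.    -0.5  ]]
seg 2 end grasp pt [535.3 301.1  99. ]
maxspeed frac 0.06 viol [] qend [ 0.04  0.57  1.99  1.79  0.79 -0.9 ]
2
0.01,0.05,0.43,-0.02,0,0,1, 0.02,0.05,0.42,-0.03,0,-0.01,1
```

View pics/w12.png

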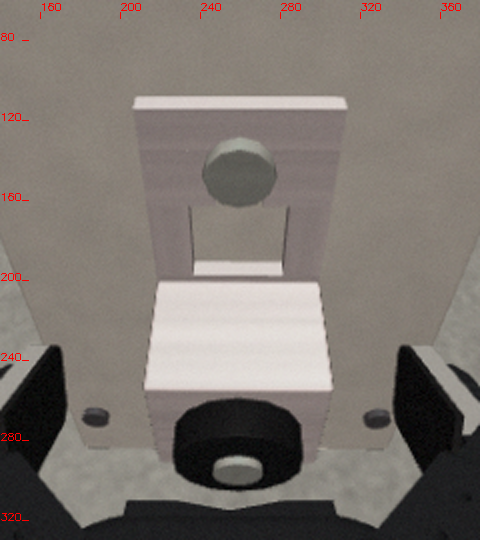

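Call:
{"op": "carry_out", "data": {"steps": [0,0.1,0.4,0,0,0,1,0,0.1,0.4,0,0,0,1,0,0,0,0,0,0,1]}}

```text
time_s: 19.15
eef_pos: [545.5, 313.1, 89.8]
ee_rot: [-0.234, 0.766, 0.403, 0.442]
force: [1.0, 0.2, -0.7]
grip_width: 1.001
```

Call:
{"op": "carry_out", "data": {"steps": [0,0,0,0,0,0,-1,0,0,0,0,0,0,-1,0,0,0,0,0,0,-1,0,0,0,0,0,0,-1,0,0,0,0,0,0,-1,0,0,0,0,0,0,-1], "grip_force": 60}}

```text
time_s: 19.65
eef_pos: [545.1, 312.8, 90.1]
ee_rot: [-0.234, 0.767, 0.403, 0.442]
force: [-3.8, -4.9, 3.1]
grip_width: 0.508
```

```bash
python3 - <<'E'
from fk import *
s=readout.sense(); p,R=pose(); print(p-R@[0,0,19.],s["force"],s["wrist_torque"],s["grip_width"],s["dq"].round(2)); print(R.round(3))
snap("wrist","w13"); crop("pics/w13_raw.png","pics/w13.png",140,60,380,330,2)
E
```

```text
[535.7718901  299.19542625  99.58358312] [-3.78663849 -4.92063242  3.10549297] [-0.31269278  0.32671484 -0.00106687] 0.5079565008157997 [ 0.  0. -0. -0.  0. -0.]
[[ 0.285  0.824  0.489]
 [ 0.411 -0.566  0.715]
 [ 0.866 -0.002 -0.5  ]]
```

View pics/w13.png

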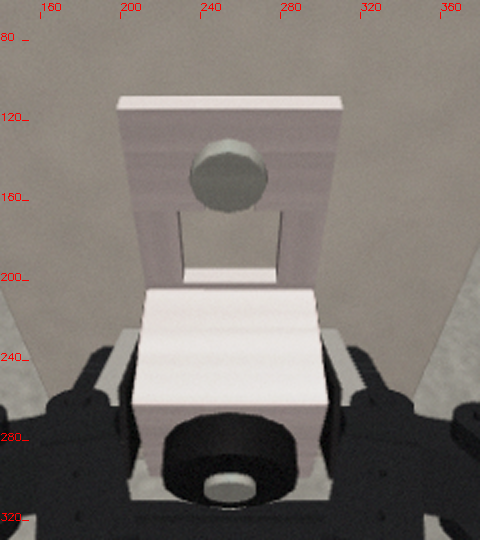

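Call:
{"op": "carry_out", "data": {"steps": [0.3,0,-0.3,0,0,0,-1,0.35,0,-0.2,0,0,0,-1,0.35,0,-0.2,0,0,0,-1,0.35,0,-0.2,0,0,0,-1,0,0,0,0,0,0,-1]}}

```text
time_s: 20.12
eef_pos: [544.8, 312.2, 107.1]
ee_rot: [-0.234, 0.766, 0.403, 0.443]
force: [0.2, 0.1, -2.7]
grip_width: 0.507
```

Call:
{"op": "carry_out", "data": {"steps": [0.35,0,-0.2,0,0,0,-1,0.35,0,-0.2,0,0,0,-1,0,0,0,0,0,0,-1]}}

```text
time_s: 20.37
eef_pos: [544.8, 312.2, 115.0]
ee_rot: [-0.234, 0.766, 0.403, 0.442]
force: [0.0, 0.1, -1.9]
grip_width: 0.508
```

```bash
python3 - <<'E'
from fk import *
s=readout.sense(); p,R=pose(); print(p-R@[0,0,19.],s["force"],s["wrist_torque"],s["grip_width"],s["dq"].round(2)); print(R.round(3))
snap("wrist","w14"); crop("pics/w14_raw.png","pics/w14.png",140,60,380,330,2)
E
```

```text
[535.54511035 298.6245983  124.50222863] [ 0.04976654  0.06457687 -1.93714007] [-0.54804954  0.43536068 -0.07441978] 0.5076108395016985 [-0.    0.01  0.01  0.01 -0.   -0.03]
[[ 0.283  0.825  0.49 ]
 [ 0.411 -0.566  0.715]
 [ 0.867 -0.001 -0.499]]
```

View pics/w14.png

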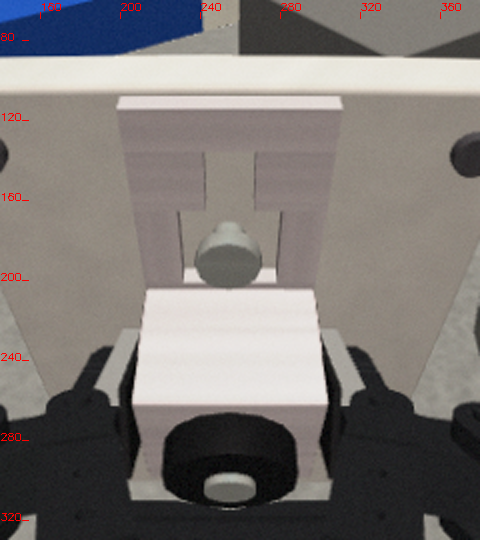

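Call:
{"op": "carry_out", "data": {"steps": [-0.2,0,-0.35,0,0,0,-1,-0.25,0,-0.43,0,0,0,-1,-0.25,0,-0.43,0,0,0,-1]}}

```text
time_s: 20.67
eef_pos: [536.2, 300.2, 113.9]
ee_rot: [-0.234, 0.767, 0.403, 0.442]
force: [-0.1, 0.1, -2.6]
grip_width: 0.503
```

Call:
{"op": "carry_out", "data": {"steps": [-0.3,0,-0.5,0,0,0,-1,-0.3,0,-0.5,0,0,0,-1,-0.5,0,-0.87,0,0,0,-1,-0.5,0,-0.87,0,0,0,-1,-0.5,0,-0.87,0,0,0,-1,0,0,0,0,0,0,-1]}}

```text
time_s: 21.17
eef_pos: [512.3, 264.7, 113.8]
ee_rot: [-0.234, 0.767, 0.402, 0.442]
force: [0.2, -0.1, -2.3]
grip_width: 0.511
```

```bash
python3 - <<'E'
from fk import *
s=readout.sense(); p,R=pose(); print(p-R@[0,0,19.],s["force"],s["wrist_torque"],s["grip_width"],s["dq"].round(2))
snap("wrist","w15")
hb=-2.75; ix=np.array([np.cos(np.radians(hb)),np.sin(np.radians(hb)),0]); f=np.array([628,82,0])
pre=f-ix*45; print(pre)
go([((450,180,185),Rt(40,30),6),(pre+[-30,0,140],Rt(hb,30),10)],-1)
E
```

```text
[503.02209466 251.16381631 123.27960277] [ 0.21060696 -0.08395826 -2.32365232] [-0.62041881  0.43861371  0.04136417] 0.5107258652418563 [ 0.03  0.01 -0.04  0.02 -0.02  0.02]
[583.05182261  84.15901578   0.        ]
seg 6 end grasp pt [450.3 179.8 185.3]
seg 10 end grasp pt [553.3  83.7 140.2]
maxspeed frac 1.07 viol [(14, 0.0, [0.17, 0.23, 0.15, 1.07, 0.06, 0.65])] qend [-0.07  0.36  2.2   3.11  0.46 -1.55]
16
0.1,0,-1.8,-0.4,0,0.3,-1, 0.2,0.1,-1.8,-0.5,0,0.2,-1, 0.1,0.1,-1.8,-0.4,0,0.3,-1, 0.2,0.2,-1.8,-0.5,0,0.2,-1, 0.1,0.3,-1.8,-0.4,0,0.3,-1, 0.2,0.4,-1.8,-0.5,0,0.2,-1, -0.3,1.5,0.3,-0.7,0,0.4,-1, -0.3,1.5,0.5,-0.8,0,0.5,-1, -0.2,1.5,0.5,-0.7,0,0.4,-1, -0.2,1.4,0.6,-0.8,0,0.4,-1, -0.1,1.4,0.7,-0.7,0,0.4,-1, -0.1,1.3,0.9,-0.7,0,0.5,-1, 0,1.4,0.8,-0.8,0,0.4,-1, 0.1,1.2,1,-0.7,0,0.4,-1, 0,1.2,1.1,-0.8,0,0.5,-1, 0.2,1.1,1.1,-0.7,0,0.4,-1
```

View pics/w15_raw.png

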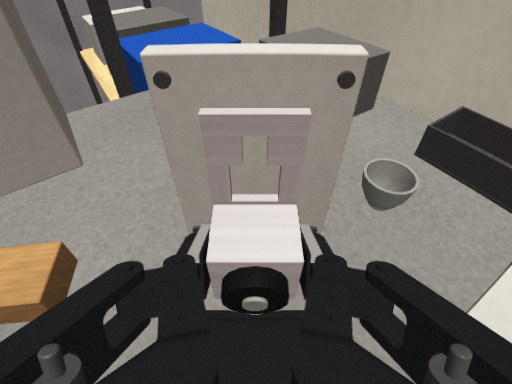

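Call:
{"op": "carry_out", "data": {"steps": [0.1,0,-1.8,-0.4,0,0.3,-1,0.2,0.1,-1.8,-0.5,0,0.2,-1,0.1,0.1,-1.8,-0.4,0,0.3,-1,0.2,0.2,-1.8,-0.5,0,0.2,-1,0.1,0.3,-1.8,-0.4,0,0.3,-1,0.2,0.4,-1.8,-0.5,0,0.2,-1,-0.3,1.5,0.3,-0.7,0,0.4,-1,-0.3,1.5,0.5,-0.8,0,0.5,-1,-0.2,1.5,0.5,-0.7,0,0.4,-1,-0.2,1.4,0.6,-0.8,0,0.4,-1,-0.1,1.4,0.7,-0.7,0,0.4,-1,-0.1,1.3,0.9,-0.7,0,0.5,-1,0,1.4,0.8,-0.8,0,0.4,-1,0.1,1.2,1,-0.7,0,0.4,-1,0,1.2,1.1,-0.8,0,0.5,-1,0.2,1.1,1.1,-0.7,0,0.4,-1,0,0,0,0,0,0,-1]}}

```text
time_s: 22.63
eef_pos: [570.7, 84.5, 130.9]
ee_rot: [0.011, 0.865, -0.02, 0.5]
force: [0.6, 0.7, -2.3]
grip_width: 0.504
```

```bash
python3 - <<'E'
from fk import *
s=readout.sense(); p,R=pose(); print(p-R@[0,0,19.],s["force"],s["grip_width"],s["dq"].round(2)); print(R.round(3))
snap("wrist","w16");snap("side","s16");crop("pics/s16_raw.png","pics/s16.png",150,120,330,320,3)
E
```

```text
[554.26277045  85.25545672 140.39492423] [ 0.60678439  0.65076771 -2.27972404] 0.5039018703125071 [-0.02 -0.04  0.06 -0.34  0.01  0.18]
[[ 0.498 -0.045  0.866]
 [-0.023 -0.999 -0.039]
 [ 0.867 -0.001 -0.499]]
```

View pics/w16_raw.png

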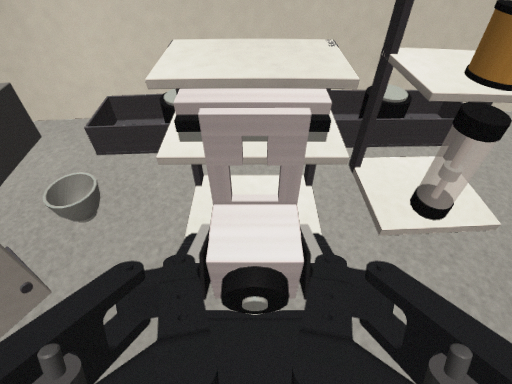

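View pics/s16.png

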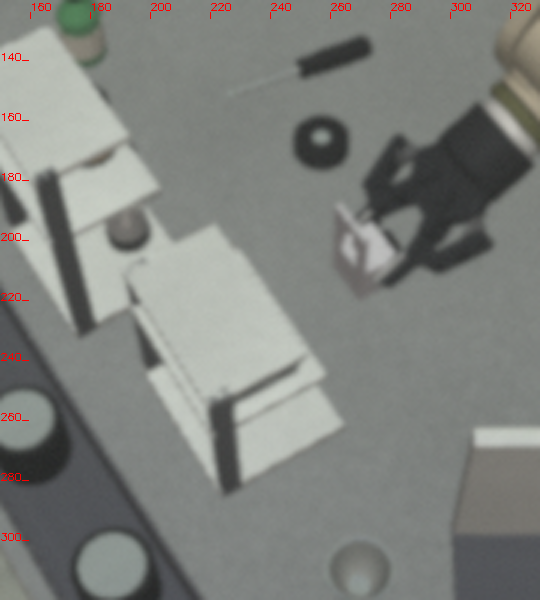

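```bash
python3 - <<'E'
from fk import *
hb=-2.75; ix=np.array([np.cos(np.radians(hb)),np.sin(np.radians(hb)),0]); f=np.array([628.5,82.3,0]);R=Rt(hb,30)
go([(f-ix*60+[0,0,47],R,6),(f-ix*20+[0,0,47],R,3),(f+ix*38+[0,0,47],R,6)],-1)
E
```

```text
seg 6 end grasp pt [568.4  85.6  47.3]
seg 3 end grasp pt [608.6  83.5  47.2]
seg 6 end grasp pt [666.4  80.6  47.3]
maxspeed frac 0.35 viol [] qend [-0.06  0.73  1.89  3.13  0.53 -1.56]
15
-1.2,0,1,0,0,0,-1, -1.2,0,1,0,0,0,-1, -1.3,0,1,0,0,0,-1, -1.2,0,1,-0.1,0,0,-1, -1.2,0,1,0,0,0.1,-1, -1.2,0,1,0,0,0,-1, 0.7,0,1.2,0,0,0,-1, 0.6,0,1.1,0,0,0,-1, 0.7,0,1.2,0,0,0,-1, 0.5,0,0.8,0,0,0,-1, 0.5,0,0.9,0,0,0,-1, 0.4,0,0.8,0,0,0,-1, 0.5,0,0.8,0,0,0,-1, 0.5,0,0.9,0,0,0,-1, 0.5,0,0.8,0,0,0,-1
```

Call:
{"op": "carry_out", "data": {"steps": [-1.2,0,1,0,0,0,-1,-1.2,0,1,0,0,0,-1,-1.3,0,1,0,0,0,-1,-1.2,0,1,-0.1,0,0,-1,-1.2,0,1,0,0,0.1,-1,-1.2,0,1,0,0,0,-1,0.7,0,1.2,0,0,0,-1,0,0,0,0,0,0,-1]}}

```text
time_s: 23.4
eef_pos: [600.1, 83.4, 38.3]
ee_rot: [0.011, 0.865, -0.023, 0.501]
force: [0.6, 0.5, -1.3]
grip_width: 0.503
```

```bash
python3 - <<'E'
from fk import *
s=readout.sense(); p,R=pose(); print(p-R@[0,0,19.],s["force"],s["grip_width"],s["dq"].round(2)); print(R.round(3))
snap("wrist","w17");snap("side","s17");crop("pics/s17_raw.png","pics/s17.png",190,180,330,290,5)
hb=-2.75; ix=np.array([np.cos(np.radians(hb)),np.sin(np.radians(hb)),0]); f=np.array([628.5,82.3,0]);R=Rt(hb,30)
go([(f-ix*20+[0,0,47],R,3),(f+ix*38+[0,0,47],R,6)],-1)
E
```

```text
[583.68531232  84.24144687  47.80708295] [ 0.55572516  0.47316218 -1.32906279] 0.5026299324476934 [ 0.   -0.04  0.05  0.02  0.03 -0.01]
[[ 0.497 -0.051  0.866]
 [-0.028 -0.999 -0.043]
 [ 0.867 -0.003 -0.498]]
seg 3 end grasp pt [608.2  83.   47.1]
seg 6 end grasp pt [666.8  80.2  46.8]
maxspeed frac 0.17 viol [] qend [-0.06  0.73  1.89  3.13  0.53 -1.57]
9
0.4,0,0.8,0,0,0,-1, 0.4,0,0.8,0,0,0,-1, 0.4,0,0.7,0,0,-0.1,-1, 0.5,0,0.8,0,0,0,-1, 0.5,0,0.9,0,0,0,-1, 0.5,0,0.8,0,0,0,-1, 0.4,0,0.9,0,0,0,-1, 0.5,0,0.8,0,0,0,-1, 0.5,0,0.9,0,0,0,-1
```

View pics/w17_raw.png

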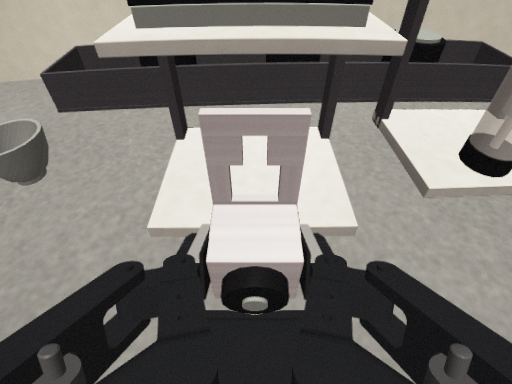

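View pics/s17.png

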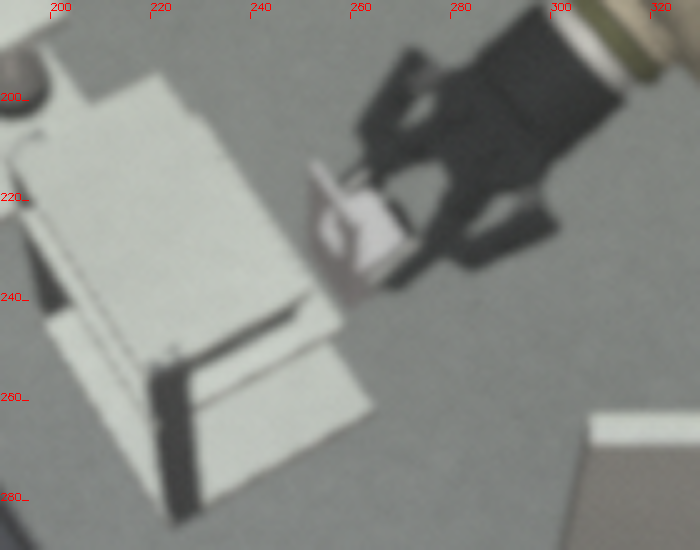

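```bash
python3 - <<'E'
from fk import *
w=load("w17"); p,R=w; g=p-R@[0,0,19.]; hb=-2.75; ix=np.array([np.cos(np.radians(hb)),np.sin(np.radians(hb)),0]); iy=np.array([-ix[1],ix[0],0])
for dz in(0,-5,5):
  O=g+6.8*ix+[0,0,-27.6+dz]
  print(dz,[proj("wrist",O+a*ix+b*iy+[0,0,c],w)[0].round(1).tolist() for a,b,c in((14.5,22,92),(14.5,-22,92),(14.5,22,40),(-19.5,22,40),(19.5,22,92))])
crop("pics/w17_raw.png","pics/w17c.png",190,95,330,320,2)
f=[onz("wrist",q,12,w) for q in((151,229),(357,229))]; print(f,(f[0]+f[1])/2)
E
```

```text
0 [[197.5, 113.7], [311.1, 113.3], [212.0, 204.2], [203.9, 262.3], [199.3, 107.4]]
-5 [[199.3, 124.9], [309.4, 124.6], [213.1, 210.6], [205.4, 268.2], [201.0, 118.4]]
5 [[195.6, 101.7], [312.9, 101.4], [211.0, 197.6], [202.3, 256.1], [197.6, 95.7]]
[array([629.03769735, 154.59317087,  12.        ]), array([621.62478642,  10.87074998,  12.        ])] [625.33124189  82.73196043  12.        ]
```

View pics/w17c.png

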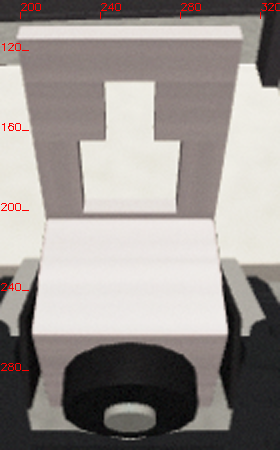

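Call:
{"op": "carry_out", "data": {"steps": [0.4,0,0.8,0,0,0,-1,0.4,0,0.8,0,0,0,-1,0.4,0,0.7,0,0,0,-1,0.5,0,0.8,0,0,0,-1,0.5,0,0.9,0,0,0,-1,0.5,0,0.8,0,0,0,-1,0.4,0,0.9,0,0,0,-1,0.5,0,0.8,0,0,0,-1,0.5,0,0.9,0,0,0,-1,0,0,0,0,0,0,-1]}}

```text
time_s: 24.33
eef_pos: [685.4, 78.5, 37.7]
ee_rot: [0.012, 0.865, -0.024, 0.502]
force: [-0.0, -0.6, -0.9]
grip_width: 0.505
```

```bash
python3 - <<'E'
from fk import *
s=readout.sense(); p,R=pose(); print(p-R@[0,0,19.],s["force"],s["grip_width"],s["dq"].round(2)); print(R.round(3))
snap("wrist","w18")
E
```

```text
[668.96809495  79.30984621  47.13557677] [-0.01611214 -0.55856419 -0.89572669] 0.505207924549115 [ 0.   -0.01  0.06  0.    0.03 -0.  ]
[[ 0.496 -0.054  0.867]
 [-0.029 -0.999 -0.045]
 [ 0.868 -0.003 -0.497]]
```

View pics/w18_raw.png

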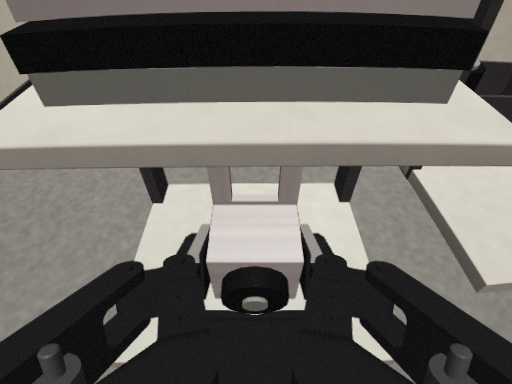

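Call:
{"op": "carry_out", "data": {"steps": [-0.2,0,0.12,0,0,0,-1,-0.2,0,0.12,0,0,0,-1,-0.15,0,0.09,0,0,0,-1,0,0,0,0,0,0,-1]}}

```text
time_s: 24.72
eef_pos: [683.7, 78.8, 30.8]
ee_rot: [0.012, 0.865, -0.024, 0.501]
force: [-0.7, 0.4, 1.8]
grip_width: 0.508
```

Call:
{"op": "carry_out", "data": {"steps": [-0.1,0,0.06,0,0,0,-1,0,0,0,0,0,0,-1]}}

```text
time_s: 24.88
eef_pos: [684.2, 78.9, 30.8]
ee_rot: [0.012, 0.864, -0.024, 0.502]
force: [-5.3, -0.1, 8.2]
grip_width: 0.503
```

Call:
{"op": "carry_out", "data": {"steps": [-0.1,0,0.06,0,0,0,-1,0,0,0,0,0,0,-1]}}

```text
time_s: 25.05
eef_pos: [684.7, 78.8, 30.8]
ee_rot: [0.012, 0.864, -0.024, 0.503]
force: [-9.3, 0.0, 15.4]
grip_width: 0.505
```

Call:
{"op": "carry_out", "data": {"steps": [0.1,0,-0.06,0,0,0,-1,0.05,0,-0.03,0,0,0,-1,0,0,0,0,0,0,0.1,0,0,0,0,0,0,0.3,0,0,0,0,0,0,0.6,0,0,0,0,0,0,0.8,0,0,0,0,0,0,0.8]}}

```text
time_s: 25.63
eef_pos: [683.4, 78.7, 29.4]
ee_rot: [0.012, 0.866, -0.024, 0.5]
force: [-0.0, 0.6, -0.4]
grip_width: 0.899
```

```bash
python3 - <<'E'
from fk import *
s=readout.sense(); p,R=pose(); print(p-R@[0,0,19.],s["force"],s["grip_width"],s["dq"].round(2))
snap("wrist","w19")
hb=-2.75; ix=np.array([np.cos(np.radians(hb)),np.sin(np.radians(hb)),0]); f=np.array([628.5,82.3,0]);R=Rt(hb,30)
go([(f-ix*45+[0,0,55],R,6),((470,40,190),Rt(-10,30),7)],1)
E
```

```text
[666.97113704  79.57852289  38.88964027] [-0.00553295  0.63056883 -0.42144132] 0.8986819605741241 [ 0. -0. -0.  0. -0. -0.]
seg 6 end grasp pt [583.8  84.   54.6]
seg 7 end grasp pt [469.7  39.8 190.3]
maxspeed frac 0.67 viol [] qend [-0.16  0.07  2.38  3.18  0.36 -1.59]
13
-0.5,0,-1.3,0,0,0,1, -0.4,0,-1.4,0,0,0,1, -0.5,0,-1.3,0,0,0,1, -0.5,0,-1.4,0,0,0,1, -0.4,0,-1.3,0,0,0,1, -0.5,0,-1.3,0,0,-0.1,1, 0.9,0.7,-2.3,-0.2,0,0.1,1, 0.9,0.8,-2.4,-0.1,0,0.1,1, 0.8,0.8,-2.3,-0.2,0,0.1,1, 0.9,0.8,-2.3,-0.2,0,0.1,1, 0.9,0.9,-2.3,-0.2,0,0.1,1, 1,0.9,-2.3,-0.1,0,0.2,1, 0.9,0.9,-2.3,-0.2,0,0.1,1
```

View pics/w19_raw.png

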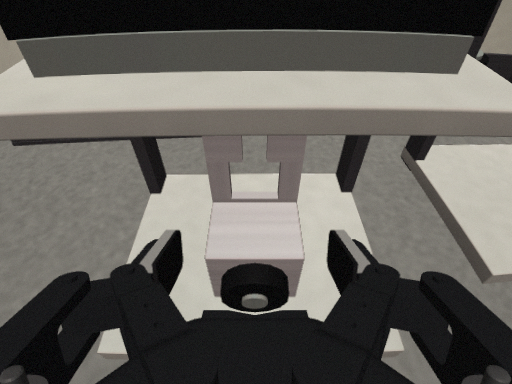

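Bracket released and standing. Retreat straight back, then up to look.

Call:
{"op": "carry_out", "data": {"steps": [-0.5,0,-1.3,0,0,0,0.8,-0.4,0,-1.4,0,0,0,0.8,-0.5,0,-1.3,0,0,0,0.8,-0.5,0,-1.4,0,0,0,1,-0.4,0,-1.3,0,0,0,1,-0.5,0,-1.3,0,0,0,1,0.9,0.7,-2.3,-0.2,0,0.1,1,0.9,0.8,-2.4,-0.1,0,0.1,1,0.8,0.8,-2.3,-0.2,0,0.1,1,0.9,0.8,-2.3,-0.2,0,0.1,1,0.9,0.9,-2.3,-0.2,0,0.1,1,1,0.9,-2.3,-0.1,0,0.2,1,0.9,0.9,-2.3,-0.2,0,0.1,1,0,0,0,0,0,0,1,0,0,0,0,0,0,1]}}

```text
time_s: 26.93
eef_pos: [485.9, 36.3, 181.8]
ee_rot: [0.04, 0.861, -0.08, 0.5]
force: [0.1, -0.5, 0.1]
grip_width: 1.001
```

```bash
python3 - <<'E'
from fk import *
s=readout.sense(); print(s["time_s"],s["force"],s["dq"].round(2))
snap("wrist","w20"); snap("side","s20"); snap("top","t20")
E
```

```text
26.9333 [ 0.11154567 -0.54828173  0.07753932] [ 0.    0.07 -0.01 -0.    0.01  0.  ]
```

View pics/w20_raw.png

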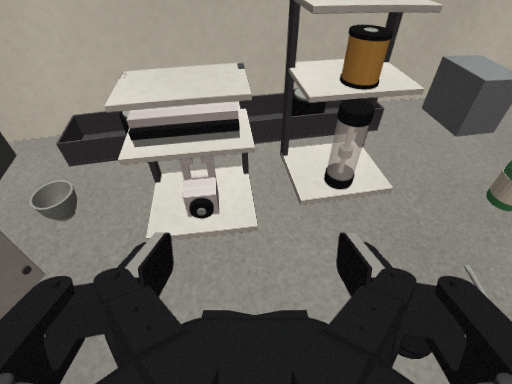

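View pics/s20_raw.png

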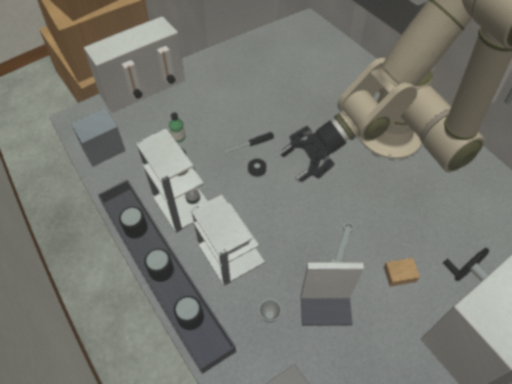

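View pics/t20_raw.png

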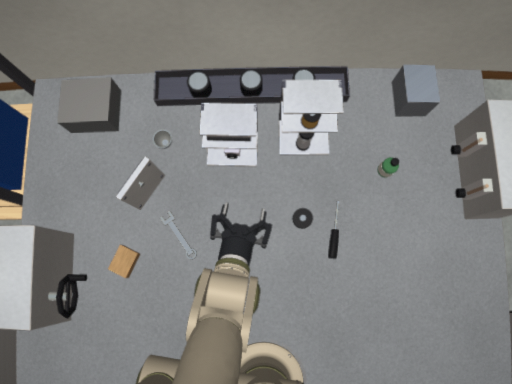

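```bash
python3 - <<'E'
from fk import *
crop("pics/w20_raw.png","pics/w20c.png",140,0,440,240,2)
E
```

```text
(no output)
```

View pics/w20c.png

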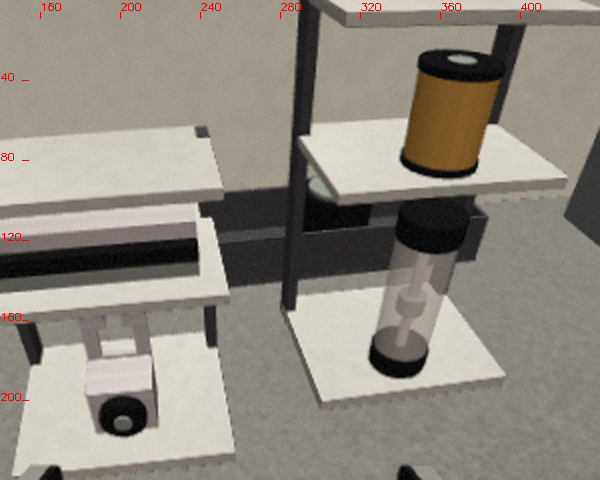

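```bash
python3 - <<'E'
from fk import *
np.set_printoptions(precision=1,suppress=True)
w=load("w20"); z=lambda uv,h:onz("wrist",uv,h,w)
for nm,L,Rr,pts,h in [("tube front",(301,202.5),(391.5,188),[(339,189)],12),("spool front",(310,100),(423,88.5),[(360,88)],164),("bracket block front corners",(146.5,238),(257.5,226.5),[(188.5,216.5),(219,212.5)],12)]:
    l,r=z(L,h),z(Rr,h); m=(l+r)/2; iy=(l-r)/np.linalg.norm(l-r); ix=np.array([iy[1],-iy[0],0])
    for p in pts: d=z(p,h)-m; print(nm,"width",round(np.linalg.norm(l-r)),"inward",d@ix,"lateral",d@iy)
# upright: hub/cap positions
print("spool top hub",z((140+462/2,30),224)); print("tube base c?",z((339,178),20))
E
```

```text
tube front width 148 inward 14.875637628697536 lateral 7.774378038034814
spool front width 149 inward 16.372866646970042 lateral 3.5810280593314725
bracket block front corners width 148 inward 30.14806945549483 lateral 19.71200029331162
bracket block front corners width 148 inward 31.906500401885683 lateral -23.139156486382962
spool top hub [ 708.6 -137.8  224. ]
tube base c? [ 685.7 -131.8   20. ]
```

```bash
python3 -c "
from rig import finish_job,readout
print(finish_job()); print(readout.sense()['time_s'])"
```

```text
the job is handed in; nothing more can be done
None
the job is handed in; nothing more can be done
```

I put all three parts away and handed the job in after about 27 s of robot time. The hand-in gives no verdict, so the checks below are my own.

The flow tube is on the high tier and the spool on the low tier above it. For the bracket, I raised it about 25 mm on its stud, drew it off about 45 mm, and put it on the middle tier.

My last wrist picture shows all three standing upright, and the side and top pictures show nothing else on the table out of place. At the last force reading before hand-in the arm was clear and unloaded.

| Part | In from front edge (mm) | Off mid-width (mm) |
|---|---|---|
| Tube | 33–37 | about 8 at most |
| Spool | 32–40 | about 4 |
| Bracket | about 50 | about 2 |

- **Front edges:** the views differed by about 2–5 mm on where the racks' front edges are. That is well inside the allowed ranges.
- **Heights:** two-view heights came out up to about 8 mm below the given ones, the most at rack B's boards. For setting down I used the given board heights and felt for contact by force.
- **Not measured after release:** I judged uprightness by eye in the last picture. Underside heights rest on the contact felt when each part was set down.

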